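# Post the test plate through the slot of the sample box

### The job

Put the flat aluminium test plate away in the closed sample box, through the slot in its lid. It lies flat: first set it down leaning squarely in the 45-degree rest and let go of it, then take it again another way, so that it can hang upright from the gripper, and post it end-on through the slot so that it drops right inside. Do not push the white cup, the round dish or the loose white bottle out of place.

Things in the scene. Friction and masses are not known exactly. Their poses are not given: they have to be found in the camera images.
- plate: The test plate: plain grey aluminium, 60 mm (its x) by 100 mm (its y, the long way) by 10 mm thick (its z), about 0.16 kg, with a 10 mm hanging hole 39 mm from the middle towards its +y end. Origin: centre of its underside. It starts flat on the bench, long axis roughly along world y.
- plate_mid (a point): The middle of the plate, 5 mm above its origin.
- rest: Steel V rest fixed to the bench, base plate 90 x 125 x 8 mm. Origin: under the base's middle (about); x across, +y the way its slope rises, z up. A support 40 mm wide and 62 mm long rises at 45 degrees; at its foot a 22 mm ledge stands square to it. The plate lies on the support, a 60 mm end on the ledge, its width along the rest's x: it overhangs 10 mm each side and its top 38 mm stands free.
- rest_corner (a point): Inner corner of the V, mid-width, where support and ledge meet: at (0, -40, 20) mm in the rest's frame. From here the support runs up along (0, 0.707, 0.707) and the ledge along (0, -0.707, 0.707). The seated plate's middle is 50 mm up the support and 5 mm off it.
- box: Sample box, fixed to the bench: grey sheet metal with a clear pane on its -y side, 120 x 100 mm (x, y), its lid's top 132 mm high. Origin: centre of its underside; z up. Inside it is 112 x 92 mm; the floor slopes 18 degrees down to the pane, from 34 mm to 4 mm high, so that a plate tips over against the pane; the lid's underside is at 126 mm.
- slot (a point): Centre of the slot's flared mouth, level with the top of its lips, 142 mm above the bench. The slot runs along the box's x: 69 mm long, 17 mm wide (along the box's y), straight down through the 6 mm lid; the lips round it flare out to about 37 mm wide at the top. There is nothing below it but the empty box.
- cup: Small white cup, 60 mm across, 22 mm high, loose on the bench between rest and box. Origin: centre of its underside.
- dish: Flat round reddish-brown dish, 81 mm across, about 10 mm high, loose near the bench's front edge. Origin: centre of its underside.
- bottle: White capped bottle, 61 mm across, 126 mm high, loose behind the rest. Origin: centre of its underside.
Things that resemble listed ones, but are neither listed nor needed, are in the scene too. Several things look just like the plate: the one meant starts nearest to the robot's base.

How it is judged:
On the way:
1. the plate leans squarely in the 45-degree rest, seated and let go of (x of plate_mid in the frame of rest between -0.018 and 0.018 m and y of plate_mid in the frame of rest between -0.0181802 and 0.00181981 m and z of plate_mid in the frame of rest between 0.0488909 and 0.0688909 m and angle between the x axis of plate and the x axis of rest, either way round below 0.25 rad and (angle between plate's own y axis and vertical between 0.645 and 0.925 rad or angle between plate's own y axis and vertical between 2.216 and 2.496 rad) and contact force between the fingers and plate below 0.1 N and linear speed of plate below 0.03 m/s), for 0.2 s.
At the end, for the whole second after the job is handed in: The plate is at rest wholly inside the sample box: its middle is within the box's walls and less than 75 mm above the box's underside, so that no part of it stands in the slot (x of plate_mid in the frame of box between -0.056 and 0.056 m and y of plate_mid in the frame of box between -0.046 and 0.046 m and z of plate_mid in the frame of box between 0 and 0.075 m and linear speed of plate below 0.03 m/s); the robot touches nothing.
It fails at once if the white cup is pushed more than 30 mm or tipped over (distance of cup from where it was at the start of the episode above 0.03 m or angle between cup's own z axis and vertical above 0.5 rad).
It fails at once if the round dish is pushed more than 30 mm or tipped over (distance of dish from where it was at the start of the episode above 0.03 m or angle between dish's own z axis and vertical above 0.5 rad).
It fails at once if the loose white bottle is pushed more than 30 mm or tipped over (distance of bottle from where it was at the start of the episode above 0.03 m or angle between bottle's own z axis and vertical above 0.5 rad).
It also fails if it takes over 53 s, if anything falls off the work surface, if the arm or the gripper's body presses on something with over 40 N, if the wrist force passes 120 N, or if a joint passes its speed limit or range.

### The arm

A 6-joint arm with a two-finger parallel gripper is mounted at the origin on a cart in front of the work surface, level with it; the furniture and walls round the work are solid. World frame = base frame: x ahead of the robot, y to its left, z up, the work surface at z = 0. Lengths are in m, angles in rad, forces in N, time in s.
With the tool pointing down it reaches from about 0.375 to 0.975 m from the base axis. Payload 3.8 kg.
Tool frame: the origin (TCP) lies on the centre line of the jaws, within the pads' length; the fingertips stand 22 mm ahead of it and the grasp point (between the pads) lies 3 mm ahead of it; x points along the fingers, y is the direction in which the jaws open and shut, and the axes are right-handed (so a half turn about x gives the same grasp; the last joint's range is limited). The gripper opens to 85 mm and grips with 20 to 120 N. Pads are 22 mm wide; open, the fingers measure 114 mm over their backs; the gripper's body (76 mm by 85 mm) begins 54 mm behind the grasp point. The pads swing forward as they close: fully open they stand 13 mm farther back than shut.
Start: joints at [-1.186, 0.264, 1.604, -0, 1.274, -0.037], TCP at [0.276, -0.616, 0.253] pointing down, gripper open.
Joint ranges: [-2.63, 2.63], [-0.94, 2.18], [0.31, 2.57], [-1.31, 4.45], [0, 2.66], [-2.55, 2.55]. Speed limits (rad/s): [2.57, 2.57, 3.14, 3.14, 3.14, 3.14].

### API

Orientations are given as a rotation vector (axis times angle).
In Python, from workcell import monitor, eyes, finish_job gives the robot as it stands. The module is installed in compiled form; this text tells all that it offers.
- The arm moves only by the tool play_rows, never from a script. Its argument "deltas" is a list of rows, each an object of numbers: "wx", "wy", "wz": the turn, a rotation vector about the world's x, y, z in degrees; "x", "y", "z": the shift along the world's x, y, z in mm; "fingers": the closure, from -1 (fully open) to 1 (shut), so that 0 is half open. A call has 1 to 20 rows; each row is the pose to reach, as a shift and turn from the pose commanded when the call began; what a row does not reach only later rows make up. A row lasts 1/8 s, in which the tool goes at most 62.5 mm and 10.7 degrees, less where a joint would pass 70% of its speed; a pose out of reach is approached as far as the arm can. A call with a gripper value outside its range is refused whole. The fingers move at their own pace and stop on an object; "grip_force" is the grip in N (left out, the last holds). Time passes only in rows, so rows that repeat a pose let the fingers close. It gives the time, the measured TCP pose, the force and the opening at its end, in the units of the state.
- monitor.read_state(): the state, without advancing time (a new reading comes with each control period).
- eyes.read_camera(name): name is "scene" or "top" or "wrist"; returns a dict with "frame" (420x560x3 uint8, red, green, blue), "depth" (420x560 float32, m along the optical axis (not along the pixel's ray), 0 where there is no reading), "K" (3x3 intrinsics, pixels), "k1" (the pictures are not rectified: a ray, as slopes to the right and down, at radius r is drawn at 1 + k1 r^2 times it, then the intrinsics apply), "view" (4x4, takes a point from world to camera coordinates); the wrist camera has in their place "tool_from_camera" (4x4, takes a point from camera to tool coordinates, whose origin is the TCP and whose axes are the tool frame's). Camera axes: x right, y down, z forward; pixel columns grow to the right and rows downward; lengths in m; the calibration is good to about 2 mm. A picture is of the moment at which its call begins: read the wrist's pose just before it.
- finish_job(): hands the job in, once; it reports no verdict.
The state is a dict: "time": time; "q": joint angles; "joint_vel": joint speeds; "joint_torque": joint torques, N m; "tool_pos": TCP position; "tcp_rot": TCP orientation; "wrist_force": force on the tool from outside, world axes, zero at the start; "torque": the same for the moment, N m; "width": opening from 0.0 (shut) to 1.0 (fully open).
Only numpy, scipy, OpenCV 4.12 (cv2) and the standard library are available. Lean on these libraries where they do the work, as an engineer would, in place of code of your own. Each camera call takes 0.05 s, during which the arm holds its last target.

## Working session

There is one attempt and no reset: what is moved stays moved. The work goes in short steps, Python scripts to look and compute and a tool call to move; the robot and the scene stay as the last step left them, time stands still between calls to the robot, and variables do not carry over. Pictures are saved under pics/ and viewed, and the job is handed in when it is done.

Besides the shell and the picture viewer there is one more tool, called after "Call:" by a JSON object that holds its "name" and its "arguments". play_rows: Moves the arm, as the interface text tells. Its arguments: {"type":"object","properties":{"deltas":{"type":"array"},"grip_force":{"type":"number"}},"required":["deltas"]}

```bash
mkdir -p pics; cat > h.py <<'E'
import numpy as np, cv2
from scipy.spatial.transform import Rotation as R
from workcell import monitor, eyes
def snap(n,tag):
    s=monitor.read_state(); d=eyes.read_camera(n)
    d['s']=s
    np.savez('pics/%s.npz'%tag,**{k:v for k,v in d.items() if k!='s'},pos=s['tool_pos'],rot=s['tcp_rot'])
    cv2.imwrite('pics/%s.png'%tag,d['frame'][:,:,::-1]); return d
def load(tag): return np.load('pics/%s.npz'%tag)
def c2w(d):
    if 'view' in d: return np.linalg.inv(d['view'])
    T=np.eye(4);T[:3,:3]=R.from_rotvec(d['rot']).as_matrix();T[:3,3]=d['pos'];return T@d['tool_from_camera']
def ray(d,u,v):
    K=d['K'];k=float(d['k1']);p=cv2.undistortPoints(np.array([[[u,v]]],float),K,np.array([k,0,0,0,0.]))[0,0];return np.array([p[0],p[1],1.])
def px(d,u,v,z=None):
    """world pos by depth, or on plane z"""
    T=c2w(d);r=ray(d,u,v)
    if z is None:
        dep=np.median(d['depth'][int(v)-1:int(v)+2,int(u)-1:int(u)+2]);return T[:3,:3]@(r*dep)+T[:3,3]
    w=T[:3,:3]@r;return T[:3,3]+w*(z-T[2,3])/w[2]
def proj(d,P):
    c=np.linalg.inv(c2w(d))@np.r_[P,1];x,y=c[0]/c[2],c[1]/c[2];f=1+float(d['k1'])*(x*x+y*y)
    K=d['K'];return K[0,0]*x*f+K[0,2],K[1,1]*y*f+K[1,2]
def cloud(d):
    T=c2w(d);K=d['K'];h,w=d['depth'].shape
    u,v=np.meshgrid(np.arange(w,dtype=float),np.arange(h,dtype=float))
    p=cv2.undistortPoints(np.stack([u,v],-1).reshape(-1,1,2),K,np.array([float(d['k1']),0,0,0,0.])).reshape(h,w,2)
    c=np.dstack([p,np.ones((h,w))])*d['depth'][...,None]
    return c@T[:3,:3].T+T[:3,3]
def crop(tag,u0,v0,u1,v1,f):
    im=cv2.imread('pics/%s.png'%tag)[v0:v1,u0:u1];cv2.imwrite('pics/%s_c%d_%d.png'%(tag,u0,v0),cv2.resize(im,None,fx=f,fy=f,interpolation=cv2.INTER_CUBIC))
E
python3 - <<'E'
from h import *
for n in ['scene','top','wrist']:
    d=snap(n,n+'0'); 
    if n!='wrist': print(n,c2w(d)[:3,3])
s=monitor.read_state();print(s)
E
```

```text
scene [-0.2378364  -0.63372494  0.57399696]
top [0.36827147 0.03018003 1.43278013]
{'time': 0.15, 'q': array([-1.18589283e+00,  2.64586344e-01,  1.60506151e+00,  3.41189297e-05,
        1.27369211e+00, -3.68796187e-02]), 'joint_vel': array([ 0.00089763, -0.00224875, -0.00593164, -0.00051431, -0.00146312,
        0.00180955]), 'joint_torque': array([ 5.24617044e-04, -5.15903771e+01, -3.67960060e+01, -6.42264627e-05,
        8.01256334e-03, -4.27253028e-06]), 'tool_pos': array([ 0.27616031, -0.61534745,  0.25224313]), 'tcp_rot': array([ 1.98909224,  0.42761905, -1.98964234]), 'wrist_force': array([-1.01217393,  0.25873257, -0.84172657]), 'torque': array([-0.01553555, -0.0160693 , -0.00302157]), 'width': 0.9995438163254028}
```

View pics/top0.png

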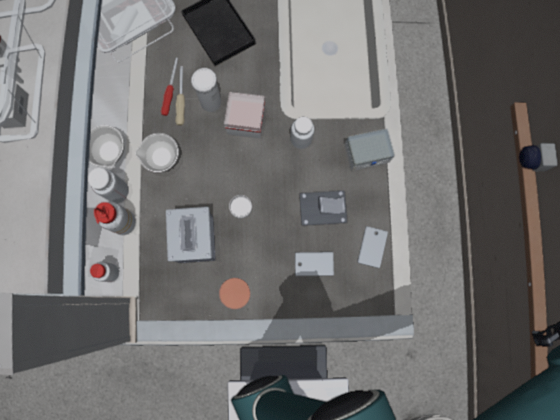

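View pics/scene0.png

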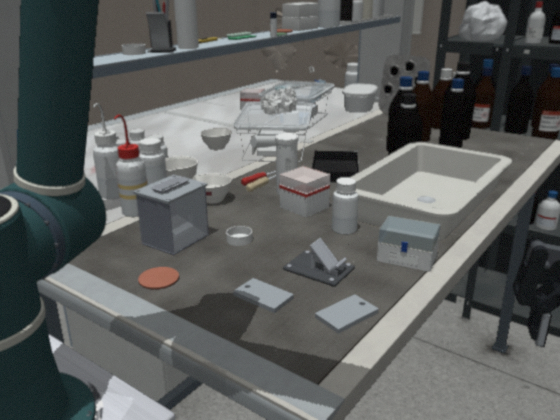

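View pics/wrist0.png

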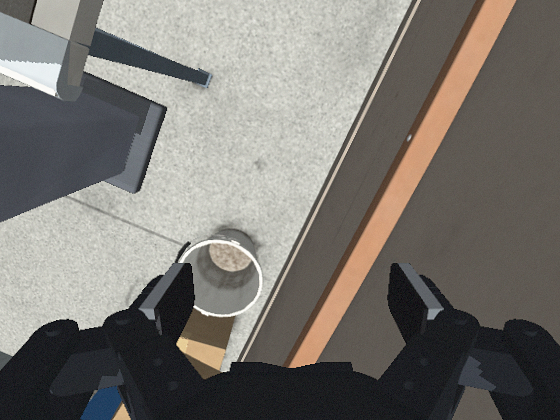

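The top view shows two plates, at (314,264) and (373,247). The rest is at (322,208), the box at (190,234), the cup at (240,207), the dish at (235,293) and the bottle at (302,130). I'll enlarge the view and measure.

```bash
python3 - <<'E'
from h import *
d=load('top0')
crop('top0',280,170,410,290,6)
crop('top0',150,180,280,320,4)
crop('scene0',220,210,400,340,4)
print(d['K'],d['k1'])
for n,(u,v) in dict(A=(314,264),B=(373,247),rest=(322,208),box=(190,234),cup=(240,207),dish=(235,293),bottle=(302,130),greybox=(370,148)).items():
    p=px(d,u,v);print(n,p.round(4),np.hypot(*p[:2]).round(3), 'z0',px(d,u,v,0.01).round(4))
E
```

```text
[[535.68473275   0.         284.40514871]
 [  0.         535.68473275 208.94507362]
 [  0.           0.           1.        ]] -0.2170167721364428
A [ 0.4574 -0.0761  0.0116] 0.464 z0 [ 0.4575 -0.0763  0.01  ]
B [ 0.4988 -0.2368  0.0104] 0.552 z0 [ 0.4988 -0.2369  0.01  ]
rest [ 0.5992 -0.0979  0.0623] 0.607 z0 [ 0.608  -0.1028  0.01  ]
box [0.543  0.2517 0.0238] 0.598 z0 [0.5447 0.2538 0.01  ]
cup [0.6169 0.1189 0.0012] 0.628 z0 [0.6154 0.1184 0.01  ]
dish [0.3855 0.1349 0.0057] 0.408 z0 [0.3854 0.1346 0.01  ]
bottle [ 0.7912 -0.0484  0.1266] 0.793 z0 [ 0.8289 -0.0554  0.01  ]
greybox [ 0.7556 -0.2306  0.0755] 0.79 z0 [ 0.7743 -0.2431  0.01  ]
```

```bash
ls pics
```

```text
scene0.npz
scene0.png
scene0_c220_210.png
top0.npz
top0.png
top0_c150_180.png
top0_c280_170.png
wrist0.npz
wrist0.png
```

View pics/top0_c280_170.png

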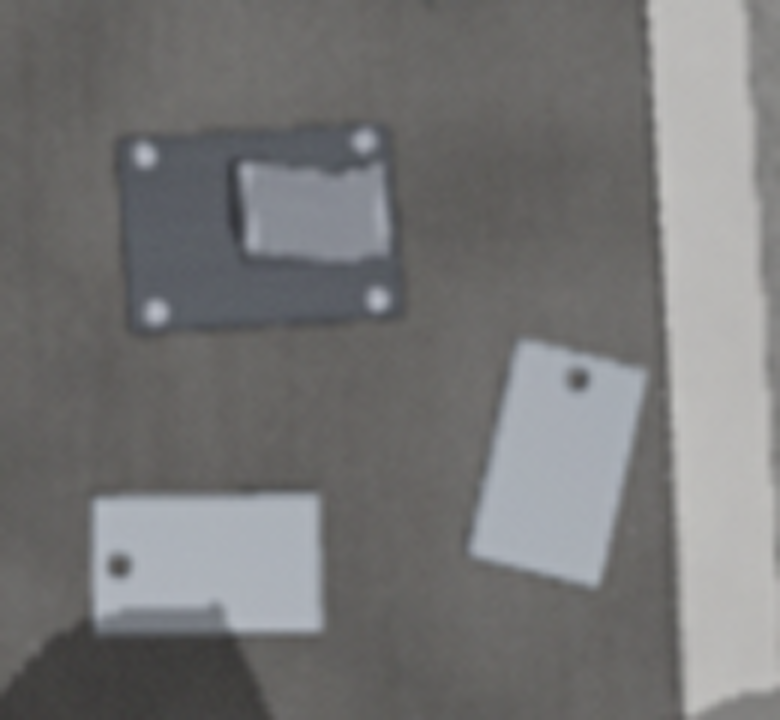

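View pics/top0_c150_180.png

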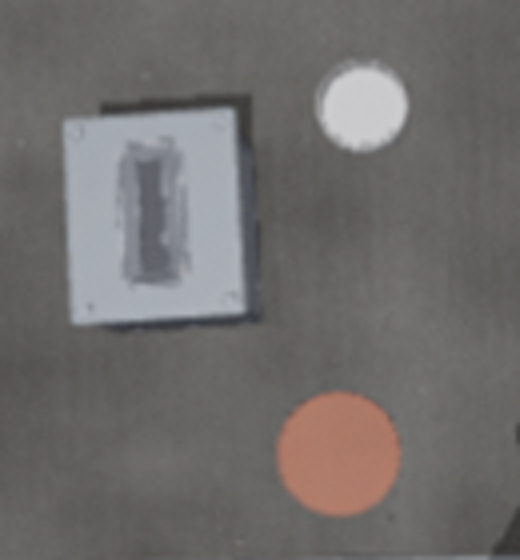

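View pics/scene0_c220_210.png

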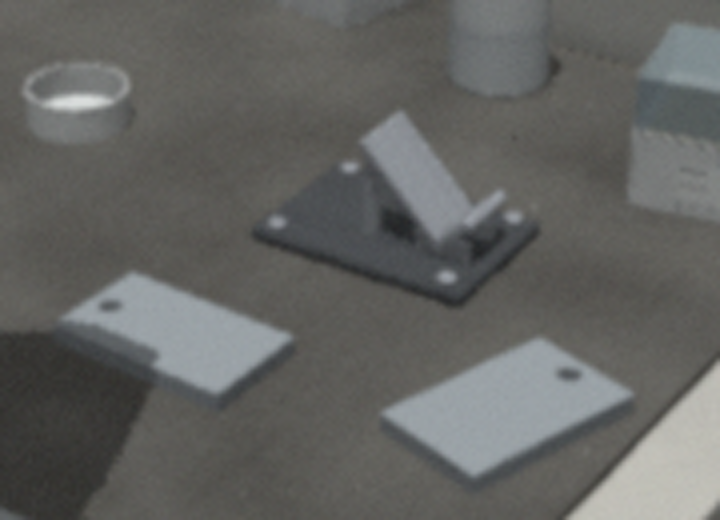

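```bash
python3 - <<'E'
from h import *
d=load('top0')
def P(U,V,f,u0,v0,z): return px(d,u0+(U+.5)/f-.5,v0+(V+.5)/f-.5,z)
def quad(n,c,f,u0,v0,z):
    p=np.array([P(U,V,f,u0,v0,z) for U,V in c])[:,:2]
    e=np.roll(p,-1,0)-p
    print(n,'ctr',p.mean(0).round(4),'sides',np.linalg.norm(e,axis=1).round(4),'ang',(np.degrees(np.arctan2(e[:,1],e[:,0]))%90).round(1))
quad('A',[(93,495),(321,492),(325,632),(93,632)],6,280,170,.01)
quad('B',[(520,338),(648,370),(600,588),(470,553)],6,280,170,.01)
quad('rest',[(117,137),(388,122),(405,315),(130,333)],6,280,170,.008)
quad('lid',[(63,120),(235,106),(246,316),(71,326)],4,150,180,.132)
for U,V in[(119,566),(577,379)]:print('hole',P(U,V,6,280,170,.01))
for U,V in[(145,155),(365,141),(378,300),(156,313)]:print('screw',P(U,V,6,280,170,.008))
for U,V in[(152,150),(152,280),(132,216),(170,216)]:print('slot',P(U,V,4,150,180,.13))
C=cloud(d)
# box lid points
m=(C[...,2]>.12)&(C[...,2]<.155)&(abs(C[...,0]-.53)<.12)&(abs(C[...,1]-.25)<.12)
q=C[m];print('lid z',np.percentile(q[:,2],[5,50,95]))
r=cv2.minAreaRect((q[:,:2]*1000).astype(np.float32));print(r)
# support
C=cloud(d)
m=(C[...,2]>.022)&(C[...,2]<.08)&(abs(C[...,0]-.6)<.06)&(abs(C[...,1]+.1)<.08)
q=C[m];print('support',len(q),q.min(0),q.max(0))
A=np.c_[q[:,:2],np.ones(len(q))];s=np.linalg.lstsq(A,q[:,2],rcond=None)[0];print(s)
for n,(u,v) in dict(cup=(240,207)).items():pass
E
```

```text
A ctr [ 0.4592 -0.0771] sides [0.1016 0.0623 0.1028 0.0607] ang [89.4 89.6 88.5 88.5]
B ctr [ 0.5    -0.2367] sides [0.0601 0.1011 0.0606 0.0998] ang [74.6 74.7 73.3 74.3]
rest ctr [ 0.6103 -0.1057] sides [0.1237 0.0888 0.1243 0.0896] ang [2.1 2.5 2.5 2.1]
lid ctr [0.5304 0.2398] sides [0.1078 0.13   0.108  0.1279] ang [3.5 2.8 2.4 2.7]
hole [ 0.4587145  -0.03746867  0.01      ]
hole [ 0.53720695 -0.24626326  0.01      ]
screw [ 0.6440025  -0.05456775  0.008     ]
screw [ 0.64849577 -0.15480323  0.008     ]
screw [ 0.575468   -0.15765014  0.008     ]
screw [ 0.57178607 -0.05733536  0.008     ]
slot [0.57193046 0.24101739 0.13      ]
slot [0.49140598 0.24082094 0.13      ]
slot [0.5311046  0.25331098 0.13      ]
slot [0.53067618 0.22968993 0.13      ]
lid z [0.12767496 0.13234537 0.14086524]
((531.2595825195312, 240.700927734375), (128.142822265625, 107.06083679199219), 2.859701156616211)
support 336 [ 0.59086612 -0.16050257  0.02224366] [ 0.63334641 -0.09295025  0.06856822]
[-0.01041239  0.56401078  0.11806838]
```

```bash
python3 - <<'E'
from h import *
s=monitor.read_state();q=s['q'];M=R.from_rotvec(s['tcp_rot']).as_matrix();print(M.round(3))
E_=lambda ax,a:R.from_euler(ax,a)
for s6 in(1,-1):
    T=E_('z',q[0])*E_('y',q[1]+q[2]-np.pi/2)*E_('x',q[3])*E_('y',q[4])*E_('x',s6*q[5]);print(s6,T.as_matrix().round(3))
E
```

```text
[[-0.001  0.409 -0.912]
 [ 0.002 -0.912 -0.409]
 [-1.    -0.002 -0.   ]]
1 [[-0.001  0.912  0.409]
 [ 0.002  0.409 -0.912]
 [-1.     0.    -0.002]]
-1 [[-0.001  0.94   0.341]
 [ 0.002  0.341 -0.94 ]
 [-1.    -0.    -0.002]]
```

```bash
cat >> h.py <<'E'
def wristik(M,q1,a,s4=1):
    B=R.from_euler('z',q1)*R.from_euler('y',a-np.pi/2)
    W=B.inv()*R.from_matrix(M)*R.from_euler('x',-np.pi/2)
    e=W.as_euler('XYX'); out=[]
    for x in (e,[e[0]+np.pi,-e[1],e[2]+np.pi]):
        x=[ (x[0]*s4+1.57)%(2*np.pi)-1.57 if 1 else 0, x[1],(x[2]+np.pi)%(2*np.pi)-np.pi]
        if x[1]>=0: out.append(np.round(x,2))
    return out
def mk(x,y):
    x=np.array(x,float);x/=np.linalg.norm(x);y=np.array(y,float);y/=np.linalg.norm(y);return np.c_[x,y,np.cross(x,y)]
E
python3 - <<'E'
from h import *
for s4 in(1,-1):
  for a in(1.5,1.9,2.2):
    print(s4,a)
    for sg in(1,-1):
        print('T1',wristik(mk((0,0,-1),(sg,0,0)),-.17,a,s4),'T2',wristik(mk((0,1,-1),(sg,0,0)),-.19,a,s4),'T3',wristik(mk((0,-1,-1),(0,-sg,sg)),-.15,a,s4),'T4',wristik(mk((0,0,-1),(0,sg,0)),.42,a,s4))
E
```

```text
1 1.5
T1 [array([ 0.  ,  1.64, -0.17])] T2 [array([ 0.78,  1.76, -0.08])] T3 [array([-0.78,  1.52,  1.41])] T4 [array([ 0.  ,  1.64, -1.15])]
T1 [array([0.  , 1.64, 2.97])] T2 [array([0.78, 1.76, 3.06])] T3 [array([-0.78,  1.52, -1.73])] T4 [array([0.  , 1.64, 1.99])]
1 1.9
T1 [array([ 0.  ,  1.24, -0.17])] T2 [array([ 0.77,  1.47, -0.36])] T3 [array([-0.83,  1.24,  1.71])] T4 [array([-0.  ,  1.24, -1.15])]
T1 [array([-0.  ,  1.24,  2.97])] T2 [array([0.77, 1.47, 2.78])] T3 [array([-0.83,  1.24, -1.43])] T4 [array([0.  , 1.24, 1.99])]
1 2.2
T1 [array([ 0.  ,  0.94, -0.17])] T2 [array([ 0.82,  1.26, -0.58])] T3 [array([-0.94,  1.05,  1.96])] T4 [array([ 0.  ,  0.94, -1.15])]
T1 [array([0.  , 0.94, 2.97])] T2 [array([0.82, 1.26, 2.56])] T3 [array([-0.94,  1.05, -1.18])] T4 [array([0.  , 0.94, 1.99])]
-1 1.5
T1 [array([ 0.  ,  1.64, -0.17])] T2 [array([-0.78,  1.76, -0.08])] T3 [array([0.78, 1.52, 1.41])] T4 [array([ 0.  ,  1.64, -1.15])]
T1 [array([0.  , 1.64, 2.97])] T2 [array([-0.78,  1.76,  3.06])] T3 [array([ 0.78,  1.52, -1.73])] T4 [array([0.  , 1.64, 1.99])]
-1 1.9
T1 [array([ 0.  ,  1.24, -0.17])] T2 [array([-0.77,  1.47, -0.36])] T3 [array([0.83, 1.24, 1.71])] T4 [array([ 0.  ,  1.24, -1.15])]
T1 [array([0.  , 1.24, 2.97])] T2 [array([-0.77,  1.47,  2.78])] T3 [array([ 0.83,  1.24, -1.43])] T4 [array([0.  , 1.24, 1.99])]
-1 2.2
T1 [array([ 0.  ,  0.94, -0.17])] T2 [array([-0.82,  1.26, -0.58])] T3 [array([0.94, 1.05, 1.96])] T4 [array([-0.  ,  0.94, -1.15])]
T1 [array([0.  , 0.94, 2.97])] T2 [array([-0.82,  1.26,  2.56])] T3 [array([ 0.94,  1.05, -1.18])] T4 [array([0.  , 0.94, 1.99])]
```

Call:
{"name": "play_rows", "arguments": {"deltas": [{"x":20,"y":60,"z":0,"wz":8,"fingers":-1},{"x":40,"y":120,"z":0,"wz":17},{"x":60,"y":180,"z":0,"wz":26},{"x":80,"y":240,"z":0,"wz":35},{"x":100,"y":300,"z":0,"wz":44},{"x":120,"y":360,"z":0,"wz":53},{"x":140,"y":420,"z":-10,"wz":62},{"x":160,"y":480,"z":-30,"wz":66},{"x":183,"y":538,"z":-60,"wz":66},{"x":183,"y":538,"z":-60,"wz":66},{"x":183,"y":538,"z":-60,"wz":66}], "grip_force": 40}}

```text
schema error: expected keys wx, wy, wz, x, y, z, fingers
```

```bash
python3 - <<'E'
from h import *
d=snap('wrist','w1');s=d['s'];print(s['time'],s['tool_pos'],s['q'],d['tool_from_camera']);print(R.from_rotvec(s['tcp_rot']).as_matrix().round(3))
E
```

```text
0.15 [ 0.27616031 -0.61534745  0.25224313] [-1.18589283e+00  2.64586344e-01  1.60506151e+00  3.41189297e-05
  1.27369211e+00 -3.68796187e-02] [[-7.98650299e-04 -2.84203382e-01  9.58763683e-01 -1.20322345e-01]
 [ 9.99999666e-01 -3.94008937e-04  7.16205017e-04 -2.25252549e-04]
 [ 1.74213571e-04  9.58763935e-01  2.84203602e-01 -7.27452255e-02]
 [ 0.00000000e+00  0.00000000e+00  0.00000000e+00  1.00000000e+00]]
[[-0.001  0.409 -0.912]
 [ 0.002 -0.912 -0.409]
 [-1.    -0.002 -0.   ]]
```

View pics/w1.png

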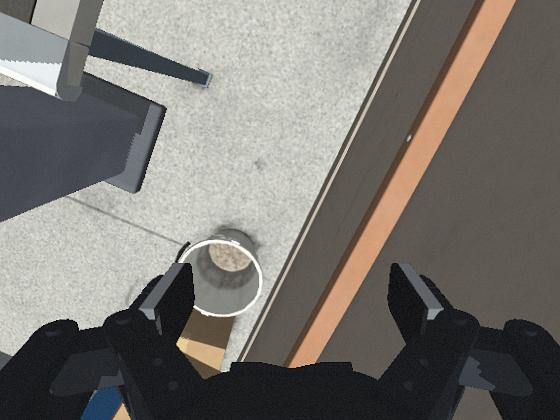

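Call:
{"name": "play_rows", "arguments": {"deltas": [{"x":20,"y":60,"z":0,"wx":0,"wy":0,"wz":8,"fingers":-1},{"x":40,"y":120,"z":0,"wx":0,"wy":0,"wz":17,"fingers":-1},{"x":60,"y":180,"z":0,"wx":0,"wy":0,"wz":26,"fingers":-1},{"x":80,"y":240,"z":0,"wx":0,"wy":0,"wz":35,"fingers":-1},{"x":100,"y":300,"z":0,"wx":0,"wy":0,"wz":44,"fingers":-1},{"x":120,"y":360,"z":0,"wx":0,"wy":0,"wz":53,"fingers":-1},{"x":140,"y":420,"z":-10,"wx":0,"wy":0,"wz":62,"fingers":-1},{"x":160,"y":480,"z":-30,"wx":0,"wy":0,"wz":66,"fingers":-1},{"x":183,"y":538,"z":-60,"wx":0,"wy":0,"wz":66,"fingers":-1},{"x":183,"y":538,"z":-60,"wx":0,"wy":0,"wz":66,"fingers":-1},{"x":183,"y":538,"z":-60,"wx":0,"wy":0,"wz":66,"fingers":-1}], "grip_force": 40}}

```text
time: 1.58
tool_pos: [0.459, -0.0773, 0.1927]
tcp_rot: [1.204, 1.213, -1.207]
wrist_force: [-0.4, -0.3, 0.8]
width: 1.004
```

```bash
python3 - <<'E'
from h import *
d=snap('wrist','w1');s=d['s'];print(s['time'],s['tool_pos'],s['q'],s['wrist_force']);print(R.from_rotvec(s['tcp_rot']).as_matrix().round(3))
E
```

```text
1.575 [ 0.45902948 -0.07729928  0.19274803] [-2.19979206e-01 -8.98711776e-02  2.10233429e+00 -5.83761246e-04
  1.13060934e+00 -2.25059443e-01] [-0.40284177 -0.34759353  0.75357122]
[[-0.002  1.     0.005]
 [-0.     0.005 -1.   ]
 [-1.    -0.002  0.   ]]
```

View pics/w1.png

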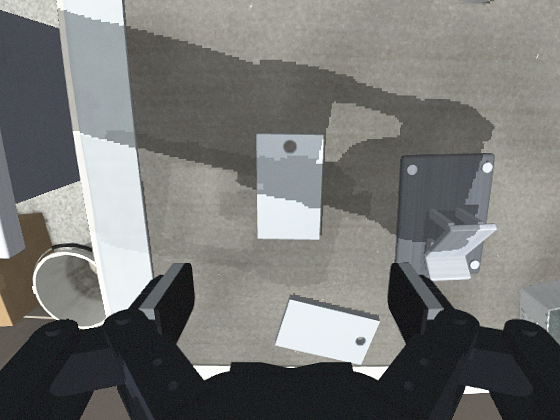

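```bash
python3 - <<'E'
from h import *
d=load('w1');crop('w1',240,120,340,250,6 if 0 else 4)
crop('w1',390,140,510,290,4)
def quad(n,c,z):
    p=np.array([px(d,*k,z) for k in c])[:,:2];e=np.roll(p,-1,0)-p
    print(n,'ctr',p.mean(0).round(4),'sides',np.linalg.norm(e,axis=1).round(4),'ang',(np.degrees(np.arctan2(e[:,1],e[:,0]))%90).round(1))
quad('A',[(257,135),(323,135),(319,240),(258,239)],.01)
print(px(d,290,146,.01))
E
```

```text
A ctr [ 0.4578 -0.0778] sides [0.0589 0.1006 0.0595 0.0996] ang [ 0.3 89.6 89.3 89.3]
[ 0.45830547 -0.03751295  0.01      ]
```

View pics/w1_c240_120.png

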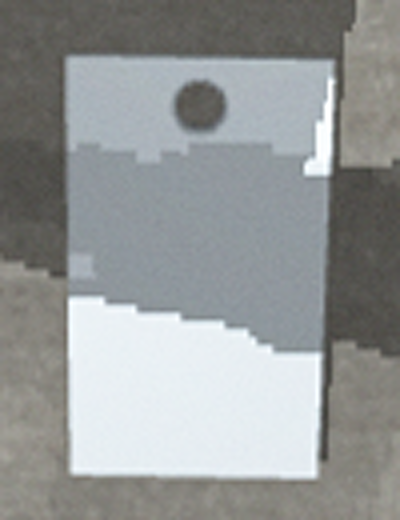

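View pics/w1_c390_140.png

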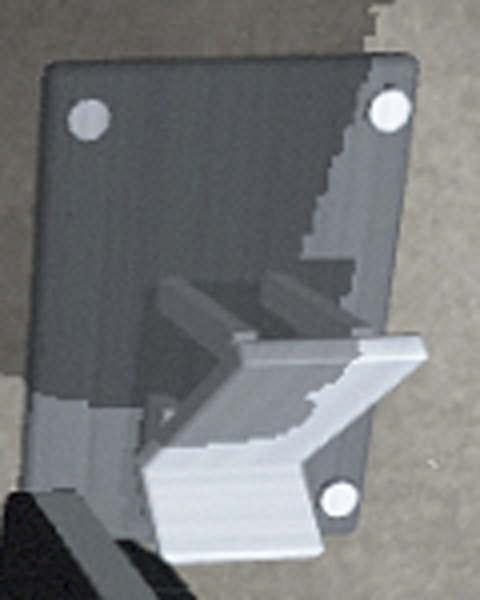

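```bash
python3 - <<'E'
from h import *
d=load('w1')
f=lambda U,V,z=None:px(d,390+(U+.5)/4-.5,140+(V+.5)/4-.5,z).round(4)
print('corner',f(148,465,.02),f(303,462,.02),f(225,470))
print('top',f(238,362,.0638),f(426,356,.0638),f(330,375))
print('ledge end',f(165,560,.0356),f(322,553,.0356))
for U,V in[(89,120),(390,110),(339,498)]:print('screw',f(U,V,.009))
C=cloud(d)[:, :]
# support face fit
import itertools
mask=np.zeros(d['depth'].shape,np.uint8)
poly=np.array([[240,375],[405,368],[310,450],[165,455]])/4+[390,140]
cv2.fillPoly(mask,[poly.astype(int)],1)
q=C[mask>0];q=q[q[:,2]>0.01];A=np.c_[q[:,:2],np.ones(len(q))]
s=np.linalg.lstsq(A,q[:,2],rcond=None)[0];print('plane',s,len(q),(q[:,2]-q[:,1]).mean())
E
```

```text
corner [ 0.5913 -0.1405  0.02  ] [ 0.6301 -0.1399  0.02  ] [ 0.6101 -0.1414  0.0211]
top [ 0.5873 -0.0975  0.0638] [ 0.627  -0.0962  0.0638] [ 0.6095 -0.1019  0.0598]
ledge end [ 0.5916 -0.1578  0.0356] [ 0.6298 -0.1563  0.0356]
screw [ 0.5714 -0.0583  0.009 ]
screw [ 0.6437 -0.0549  0.009 ]
screw [ 0.6479 -0.1551  0.009 ]
plane [-0.21300495  1.14535276  0.30795976] 813 0.16160372921874822
```

The plate nearest the base is at top (314,264), 0.46 m away; the other is at 0.55 m. In the wrist crop its hole and 60x100 mm size match. I'll descend and grip it across its width.

Call:
{"name": "play_rows", "arguments": {"deltas": [{"x":-1,"y":0,"z":-50,"wx":0,"wy":0,"wz":0,"fingers":-1},{"x":-1,"y":0,"z":-100,"wx":0,"wy":0,"wz":0,"fingers":-1},{"x":-1,"y":0,"z":-140,"wx":0,"wy":0,"wz":0,"fingers":-1},{"x":-1,"y":0,"z":-160,"wx":0,"wy":0,"wz":0,"fingers":-1},{"x":-1,"y":0,"z":-172,"wx":0,"wy":0,"wz":0,"fingers":-1},{"x":-1,"y":0,"z":-172,"wx":0,"wy":0,"wz":0,"fingers":0},{"x":-1,"y":0,"z":-172,"wx":0,"wy":0,"wz":0,"fingers":0.4},{"x":-1,"y":0,"z":-172,"wx":0,"wy":0,"wz":0,"fingers":0.4},{"x":-1,"y":0,"z":-172,"wx":0,"wy":0,"wz":0,"fingers":0.4},{"x":-1,"y":0,"z":-172,"wx":0,"wy":0,"wz":0,"fingers":0.4}], "grip_force": 60}}

```text
time: 2.88
tool_pos: [0.4599, -0.0785, 0.0229]
tcp_rot: [1.207, 1.208, -1.205]
wrist_force: [0.0, -2.5, 5.6]
width: 0.672
```

Call:
{"name": "play_rows", "arguments": {"deltas": [{"x":0,"y":0,"z":20,"wx":0,"wy":0,"wz":0,"fingers":0.4},{"x":20,"y":0,"z":60,"wx":0,"wy":0,"wz":0,"fingers":0.4},{"x":50,"y":-10,"z":110,"wx":0,"wy":0,"wz":0,"fingers":0.4},{"x":90,"y":-20,"z":140,"wx":10,"wy":0,"wz":0,"fingers":0.4},{"x":130,"y":-30,"z":140,"wx":20,"wy":0,"wz":1,"fingers":0.4},{"x":150,"y":-35,"z":140,"wx":30,"wy":0,"wz":2,"fingers":0.4},{"x":150,"y":-35,"z":140,"wx":40,"wy":1,"wz":2,"fingers":0.4},{"x":150,"y":-35,"z":140,"wx":45,"wy":1,"wz":2,"fingers":0.4},{"x":150,"y":-35,"z":140,"wx":45,"wy":1,"wz":2,"fingers":0.4}], "grip_force": 60}}

```text
time: 4.0
tool_pos: [0.6076, -0.1138, 0.1589]
tcp_rot: [1.722, 1.792, -0.717]
wrist_force: [-0.5, -0.4, -1.6]
width: 0.676
```

```bash
python3 - <<'E'
from h import *
d=snap('wrist','w2');s=d['s'];print(s['time'],s['tool_pos'],s['q'],s['wrist_force'],s['width']);print(R.from_rotvec(s['tcp_rot']).as_matrix().round(3))
e=snap('scene','s2');crop('s2',200,130,440,310,3)
C=cloud(d)
for u in(230,290,340): print([C[v,u].round(3) for v in(330,300)])
E
```

```text
4.0 [ 0.60756588 -0.11380529  0.15892239] [-0.54375877  0.4810391   1.68077678  0.63230994  1.50202642 -0.79872217] [-0.45869632 -0.42557985 -1.59427564] 0.6755340957175966
[[-0.03   0.999  0.024]
 [ 0.707  0.038 -0.706]
 [-0.707 -0.004 -0.708]]Traceback (most recent call last):
  File "<stdin>", line 4, in <module>
  File "h.py", line 25, in cloud
    T=c2w(d);K=d['K'];h,w=d['depth'].shape
  File "h.py", line 12, in c2w
    T=np.eye(4);T[:3,:3]=R.from_rotvec(d['rot']).as_matrix();T[:3,3]=d['pos'];return T@d['tool_from_camera']
                                       ~^^^^^^^
KeyError: 'rot'
```

View pics/w2.png

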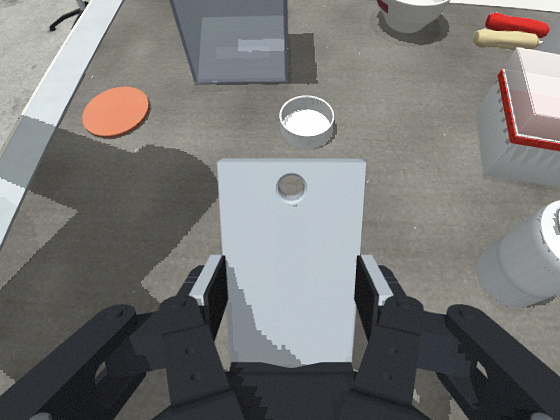

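View pics/s2_c200_130.png

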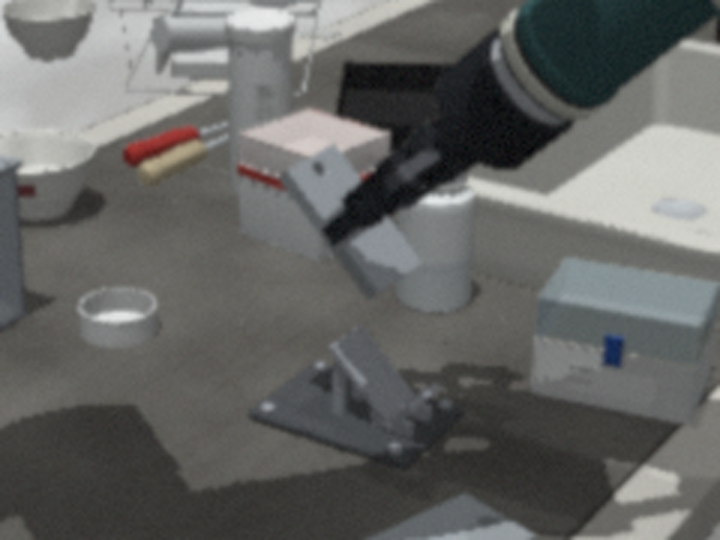

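```bash
python3 - <<'E'
from h import *
d=load('w2');T=c2w(d);C=cloud(d)
M=R.from_rotvec(d['rot']).as_matrix()
mask=np.zeros(d['depth'].shape,np.uint8);cv2.fillPoly(mask,[np.array([[225,205],[358,205],[350,250],[300,300],[235,250]])],1)
q=C[mask>0];t=(q-d['pos'])@M
A=np.c_[t[:,1:],np.ones(len(t))];s=np.linalg.lstsq(A,t[:,0],rcond=None)[0];print('tool-x of top face = a*y+b*z+c',s)
# intersect rays with that plane in tool frame
Tt=d['tool_from_camera']
def hit(u,v):
    o=Tt[:3,3];w=Tt[:3,:3]@ray(d,u,v);n=np.array([1,-s[0],-s[1]]);k=(s[2]-n@o)/(n@w);return o+k*w
for u,v in[(218,160),(366,160),(291,187),(353,362),(231,362)]:print(hit(u,v).round(4))
E
```

```text
tool-x of top face = a*y+b*z+c [-0.00588878  0.2419318   0.01715421]
[ 0.0043 -0.0269 -0.0538]
[ 0.004   0.0284 -0.0538]
[ 0.0068  0.0004 -0.0428]
[0.0325 0.0355 0.0643]
[ 0.033  -0.0334  0.0647]
```

```bash
python3 - <<'E'
from h import *
d=load('w2');Tt=d['tool_from_camera']
pts=[(218,160),(366,160),(291,187),(355,355),(231,355)]
for sl in(-.1,0,.1):
  for c in(.010,.013,.016):
    o=Tt[:3,3];out=[]
    for u,v in pts:
        w=Tt[:3,:3]@ray(d,u,v);n=np.array([1,0,-sl]);k=(c-n@o)/(n@w);out.append(o+k*w)
    out=np.array(out);print(sl,c,'wtop',(out[1]-out[0])[1].round(4),'wnear',(out[3]-out[4])[1].round(4),'edge-hole',(out[2]-out[0])[2].round(4),'z edge',out[0][2].round(4),out[3][2].round(4))
C=cloud(d);M=R.from_rotvec(d['rot']).as_matrix()
t=(C-d['pos'])@M
for v in range(165,360,15):print(v,t[v,250].round(4),t[v,335].round(4),d['depth'][v,250].round(4))
E
python3 - <<'E'
import sys;sys.path.insert(0,'.')
E
python3 -c "
from h import *
crop('w2',200,140,390,380,3)"
```

```text
-0.1 0.01 wtop 0.0603 wnear 0.0575 edge-hole 0.011 z edge -0.0521 0.0368
-0.1 0.013 wtop 0.0616 wnear 0.0587 edge-hole 0.0113 z edge -0.0517 0.0392
-0.1 0.016 wtop 0.0629 wnear 0.06 edge-hole 0.0115 z edge -0.0513 0.0416
0 0.01 wtop 0.058 wnear 0.0592 edge-hole 0.0109 z edge -0.0529 0.04
0 0.013 wtop 0.0593 wnear 0.0605 edge-hole 0.0111 z edge -0.0525 0.0426
0 0.016 wtop 0.0607 wnear 0.0619 edge-hole 0.0114 z edge -0.052 0.0451
0.1 0.01 wtop 0.0556 wnear 0.0611 edge-hole 0.0107 z edge -0.0537 0.0437
0.1 0.013 wtop 0.0569 wnear 0.0626 edge-hole 0.0109 z edge -0.0533 0.0466
0.1 0.016 wtop 0.0583 wnear 0.0641 edge-hole 0.0112 z edge -0.0528 0.0494
165 [ 0.0131 -0.016  -0.0504] [ 0.0125  0.018  -0.0505] 0.134
180 [ 0.0142 -0.0164 -0.044 ] [ 0.0137  0.0184 -0.0441] 0.1369
195 [ 0.0132 -0.0165 -0.0379] [ 0.0132  0.0186 -0.0379] 0.1377
210 [ 0.0126 -0.0166 -0.0316] [ 0.0133  0.0188 -0.0314] 0.1389
225 [ 0.0129 -0.0169 -0.0249] [ 0.0131  0.0191 -0.0248] 0.1411
240 [ 0.0131 -0.0171 -0.018 ] [ 0.0138  0.0195 -0.0177] 0.1432
255 [ 0.0132 -0.0174 -0.0109] [ 0.0141  0.0198 -0.0105] 0.1454
270 [ 0.013  -0.0177 -0.0038] [ 0.0123  0.0198 -0.0041] 0.1472
285 [ 0.0141 -0.0181  0.0043] [0.014  0.0204 0.0043] 0.1505
300 [ 0.0126 -0.0182  0.0112] [0.0139 0.0207 0.012 ] 0.1511
315 [ 0.0137 -0.0187  0.02  ] [0.0129 0.0209 0.0194] 0.1546
330 [ 0.0133 -0.0189  0.028 ] [0.0127 0.0212 0.0276] 0.1565
345 [ 0.0142 -0.0194  0.0374] [0.0129 0.0216 0.0364] 0.1601
```

View pics/w2_c200_140.png

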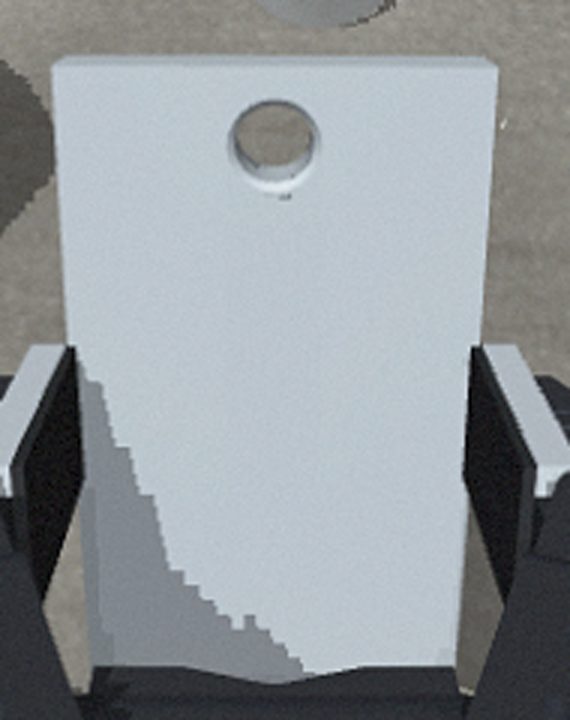

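Call:
{"name": "play_rows", "arguments": {"deltas": [{"x":1,"y":-15,"z":-20,"wx":0,"wy":0,"wz":0,"fingers":0.4},{"x":1.5,"y":-27,"z":-45,"wx":0,"wy":0,"wz":0,"fingers":0.4},{"x":1.5,"y":-27,"z":-63,"wx":0,"wy":0,"wz":0,"fingers":0.4},{"x":1.5,"y":-20,"z":-71,"wx":0,"wy":0,"wz":0,"fingers":0.4},{"x":1.5,"y":-13,"z":-79,"wx":0,"wy":0,"wz":0,"fingers":0.4},{"x":1.5,"y":-9,"z":-85,"wx":0,"wy":0,"wz":0,"fingers":0.4},{"x":1.5,"y":-9,"z":-85,"wx":0,"wy":0,"wz":0,"fingers":0.4}], "grip_force": 60}}

```text
time: 4.97
tool_pos: [0.6097, -0.121, 0.0762]
tcp_rot: [1.719, 1.792, -0.713]
wrist_force: [-0.1, -0.4, -1.1]
width: 0.672
```

```bash
python3 - <<'E'
from h import *
d=snap('wrist','w3');s=d['s'];print(s['time'],s['tool_pos'],s['wrist_force'],s['width'])
M=R.from_rotvec(s['tcp_rot']).as_matrix();print(s['tool_pos']+M@[.0183,.0005,-.0015])
e=snap('scene','s3');crop('s3',240,200,380,310,5)
E
```

```text
4.975 [ 0.60965902 -0.12097772  0.07615466] [-0.12864257 -0.40096977 -1.12156228] 0.6717416417174125
[ 0.60957206 -0.10696432  0.06428002]
```

View pics/s3_c240_200.png

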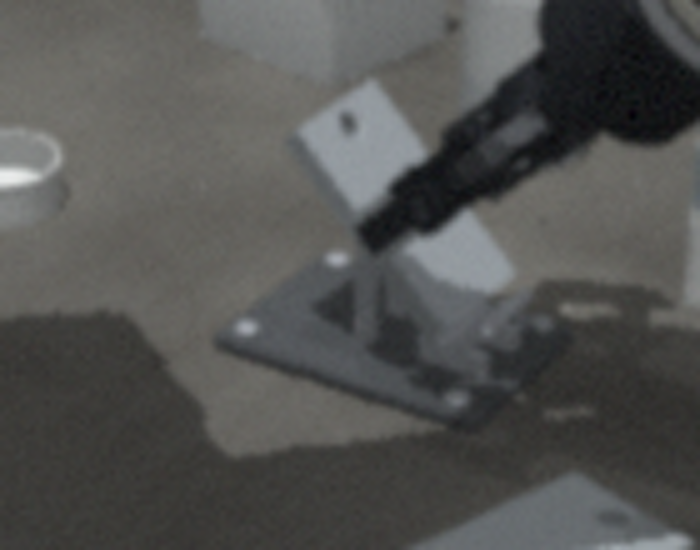

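View pics/w3.png

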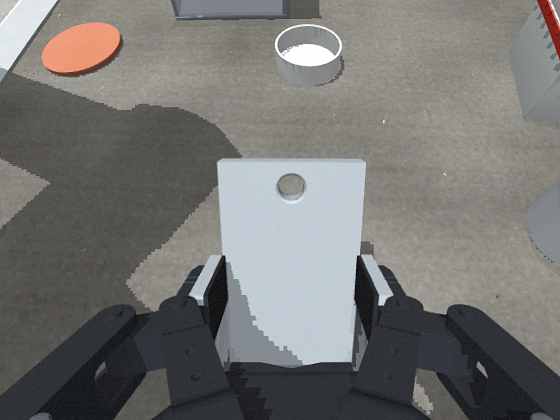

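Call:
{"name": "play_rows", "arguments": {"deltas": [{"x":-0.5,"y":-1,"z":-2,"wx":0,"wy":0,"wz":0,"fingers":0.4},{"x":-0.5,"y":-2,"z":-4,"wx":0,"wy":0,"wz":0,"fingers":0.4},{"x":-0.5,"y":-2,"z":-4,"wx":0,"wy":0,"wz":0,"fingers":0.4}], "grip_force": 60}}

```text
time: 5.45
tool_pos: [0.6093, -0.1241, 0.0721]
tcp_rot: [1.72, 1.79, -0.713]
wrist_force: [-0.2, 0.2, -1.5]
width: 0.672
```

Call:
{"name": "play_rows", "arguments": {"deltas": [{"x":0,"y":0,"z":-2,"wx":0,"wy":0,"wz":0,"fingers":0.4},{"x":0,"y":0,"z":-2,"wx":0,"wy":0,"wz":0,"fingers":0.4}], "grip_force": 60}}

```text
time: 5.7
tool_pos: [0.6094, -0.1236, 0.0705]
tcp_rot: [1.72, 1.791, -0.712]
wrist_force: [0.2, 1.0, -0.3]
width: 0.674
```

Call:
{"name": "play_rows", "arguments": {"deltas": [{"x":0,"y":0,"z":-1,"wx":0,"wy":0,"wz":0,"fingers":0.2},{"x":0,"y":0,"z":-1,"wx":0,"wy":0,"wz":0,"fingers":-1},{"x":0,"y":0,"z":-1,"wx":0,"wy":0,"wz":0,"fingers":-1},{"x":0,"y":0,"z":-1,"wx":0,"wy":0,"wz":0,"fingers":-1},{"x":0,"y":0,"z":-1,"wx":0,"wy":0,"wz":0,"fingers":-1}], "grip_force": 60}}

```text
time: 6.32
tool_pos: [0.6093, -0.1239, 0.0692]
tcp_rot: [1.72, 1.79, -0.713]
wrist_force: [1.1, 0.3, 0.1]
width: 1.0
```

```bash
python3 - <<'E'
from h import *
d=snap('wrist','w4');s=d['s'];print(s['time'],s['tool_pos'],s['wrist_force'],s['width'])
e=snap('scene','s4');crop('s4',240,200,380,310,5)
E
```

```text
6.325 [ 0.60931987 -0.12388378  0.06916146] [1.07232859 0.30933618 0.10745196] 1.0003874802118087
```

View pics/s4_c240_200.png

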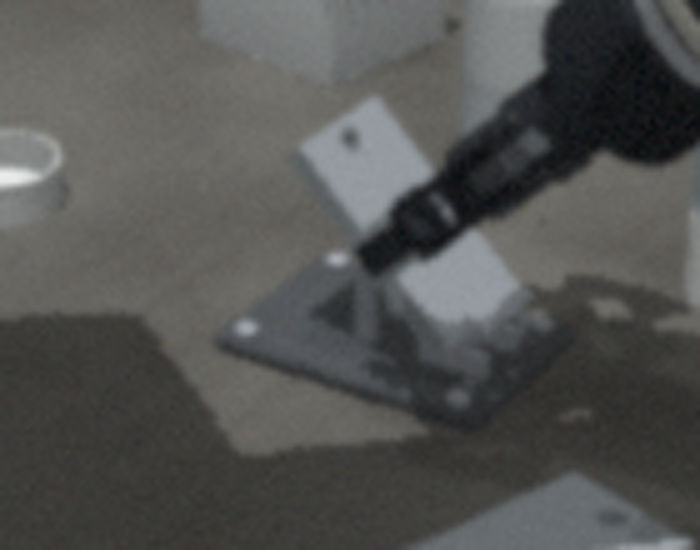

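View pics/w4.png

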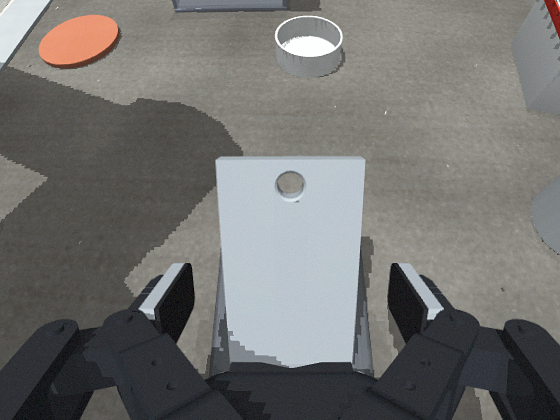

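Call:
{"name": "play_rows", "arguments": {"deltas": [{"x":0,"y":-25,"z":25,"wx":0,"wy":0,"wz":0,"fingers":-1},{"x":0,"y":-60,"z":60,"wx":0,"wy":0,"wz":0,"fingers":-1},{"x":0,"y":-80,"z":90,"wx":0,"wy":0,"wz":0,"fingers":-1},{"x":0,"y":-80,"z":90,"wx":0,"wy":0,"wz":0,"fingers":-1},{"x":0,"y":-80,"z":90,"wx":0,"wy":0,"wz":0,"fingers":-1}], "grip_force": 60}}

```text
time: 7.05
tool_pos: [0.6089, -0.2033, 0.1584]
tcp_rot: [1.72, 1.791, -0.713]
wrist_force: [1.1, 0.3, -0.6]
width: 0.997
```

```bash
python3 - <<'E'
from h import *
d=snap('wrist','w5');s=d['s'];print(s['time'],s['tool_pos'],s['wrist_force'],s['width'],s['q'].round(2))
d=load('w5');C=cloud(d);m=(abs(C[...,0]-.61)<.05)&(abs(C[...,1]+.11)<.06)&(C[...,2]>.02)&(C[...,2]<.12)
M0=R.from_rotvec(s['tcp_rot']).as_matrix()
c,sn=np.cos(np.radians(2.5)),np.sin(np.radians(2.5))
Z=R.from_euler('z',2.5,degrees=True).as_matrix()
M3=Z@mk((0,-1,-1),(0,1,-1))
rv=np.degrees(R.from_matrix(M3@M0.T).as_rotvec());print('rv',rv,np.linalg.norm(rv))
E
```

```text
7.05 [ 0.6088797  -0.20331104  0.15838394] [ 1.13925928  0.29838962 -0.60525151] 0.9970845310331139 [-0.64  0.56  1.56  0.58  1.58 -0.85]
rv [-69.20459558  -2.98559779  98.22110772] 120.18974933994006
```

View pics/w5.png

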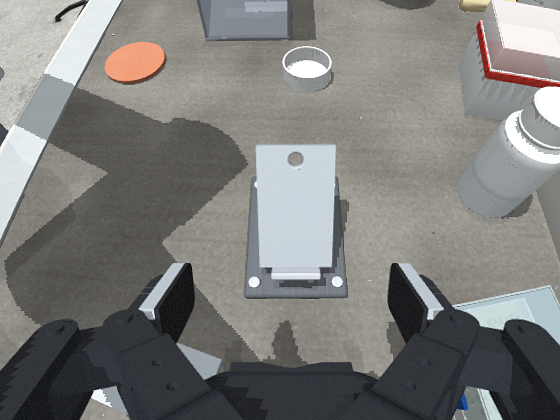

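```bash
python3 - <<'E'
from h import *
d=load('w5');C=cloud(d)
mask=np.zeros(d['depth'].shape,np.uint8);cv2.fillPoly(mask,[np.array([[262,172],[330,172],[326,260],[265,260]])],1)
q=C[mask>0];A=np.c_[q[:,:2],np.ones(len(q))];s=np.linalg.lstsq(A,q[:,2],rcond=None)[0]
for _ in range(3):
    r=abs(A@s-q[:,2]);k=r<.003;s=np.linalg.lstsq(A[k],q[k,2],rcond=None)[0]
print('plane',s,k.mean(),'tilt',np.degrees(np.arctan(np.hypot(*s[:2]))))
n=np.array([-s[0],-s[1],1]);T=c2w(d)
def hit(u,v):
    w=T[:3,:3]@ray(d,u,v);o=T[:3,3];t=(s[2]-n@o)/(n@w);return o+t*w
P=np.array([hit(*p) for p in[(256,145),(336,145),(332,267),(259,269)]]);print(P.round(4))
e=np.roll(P,-1,0)-P;print(np.linalg.norm(e,axis=1));print('hole',hit(295,159))
nn=n/np.linalg.norm(n);print('n',nn,'mid',P.mean(0)-nn*.005)
E
```

```text
plane [-0.04289332  1.0002115   0.20120793] 0.9921070693205216 tilt 45.032376775254086
[[ 0.5782 -0.0787  0.0977]
 [ 0.638  -0.0763  0.0975]
 [ 0.6413 -0.1473  0.0263]
 [ 0.5805 -0.1511  0.0252]]
[0.05985229 0.1006345  0.06095951 0.10240045]
hole [ 0.60766048 -0.08498812  0.09013725]
n [ 0.03031302 -0.70685656  0.7067071 ] mid [ 0.60934627 -0.10981772  0.05815503]
```

Call:
{"name": "play_rows", "arguments": {"deltas": [{"x":0,"y":0,"z":50,"wx":-5.8,"wy":-0.2,"wz":8.2,"fingers":-0.5},{"x":0,"y":10,"z":90,"wx":-11.5,"wy":-0.5,"wz":16.4,"fingers":-0.1},{"x":0,"y":25,"z":120,"wx":-17.3,"wy":-0.7,"wz":24.6,"fingers":-0.1},{"x":0,"y":40,"z":140,"wx":-23.1,"wy":-1.0,"wz":32.7,"fingers":-0.1},{"x":0,"y":60,"z":140,"wx":-28.8,"wy":-1.2,"wz":40.9,"fingers":-0.1},{"x":0,"y":80,"z":140,"wx":-34.6,"wy":-1.5,"wz":49.1,"fingers":-0.1},{"x":0,"y":100,"z":140,"wx":-40.4,"wy":-1.7,"wz":57.3,"fingers":-0.1},{"x":0,"y":120,"z":140,"wx":-46.1,"wy":-2.0,"wz":65.5,"fingers":-0.1},{"x":0,"y":140,"z":135,"wx":-51.9,"wy":-2.2,"wz":73.7,"fingers":-0.1},{"x":0,"y":160,"z":130,"wx":-57.7,"wy":-2.5,"wz":81.9,"fingers":-0.1},{"x":0,"y":180,"z":120,"wx":-63.4,"wy":-2.7,"wz":90.0,"fingers":-0.1},{"x":-3,"y":200,"z":100,"wx":-69.2,"wy":-3.0,"wz":98.2,"fingers":-0.1},{"x":-3,"y":200,"z":60,"wx":-69.2,"wy":-3.0,"wz":98.2,"fingers":-0.1},{"x":-3,"y":200,"z":30,"wx":-69.2,"wy":-3.0,"wz":98.2,"fingers":-0.1},{"x":-3,"y":200,"z":30,"wx":-69.2,"wy":-3.0,"wz":98.2,"fingers":-0.1}], "grip_force": 60}}

```text
time: 8.98
tool_pos: [0.604, -0.0045, 0.1854]
tcp_rot: [-0.649, 1.472, -0.579]
wrist_force: [0.1, 0.1, -0.0]
width: 0.548
```

```bash
python3 - <<'E'
from h import *
d=snap('wrist','w6');s=d['s'];print(s['time'],s['tool_pos'],s['wrist_force'],s['width'],s['q'].round(2))
print(R.from_rotvec(s['tcp_rot']).as_matrix().round(3))
snap('scene','s6')
E
```

```text
8.975 [ 0.60402201 -0.00446565  0.18539959] [ 0.13076808  0.10599136 -0.02134848] 0.5476308571471121 [ 0.32  0.34  1.83 -0.77  1.34 -0.96]
[[ 0.026 -0.036  0.999]
 [-0.707  0.706  0.044]
 [-0.707 -0.708 -0.008]]
```

View pics/w6.png

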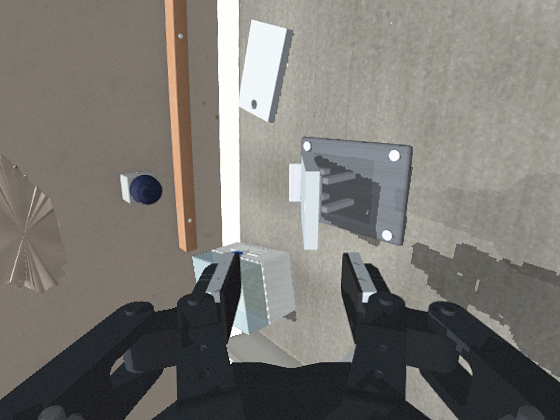

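View pics/s6.png

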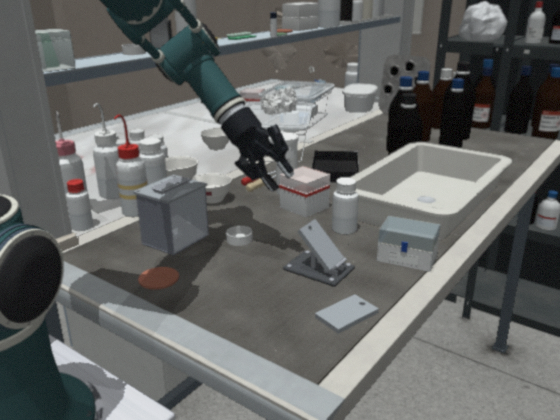

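```bash
python3 - <<'E'
from h import *
d=load('w6');crop('w6',280,130,420,260,5)
u=np.array([-.0308,.7064,.707]);n=np.array([.0303,-.7069,.7067]);x=np.array([.999,.0436,0]);m=np.array([.6093,-.1098,.0582])
for a in(-30,30):
  for b in(-5,5): print(a,b,np.round((np.array(proj(d,m+(50*u+a*x+b*n)/1000))-[280,130]+.5)*5-.5))
print(proj(d,d['pos']+R.from_rotvec(d['rot']).as_matrix()@[.02,0,0]),d['K'])
E
```

```text
-30 -5 [198. 209.]
-30 5 [128. 209.]
30 -5 [187. 599.]
30 5 [121. 598.]
(np.float64(290.06429138946424), np.float64(269.45346422464144)) [[334.25633687   0.         290.72235224]
 [  0.         334.25633687 207.00066283]
 [  0.           0.           1.        ]]
```

View pics/w6_c280_130.png

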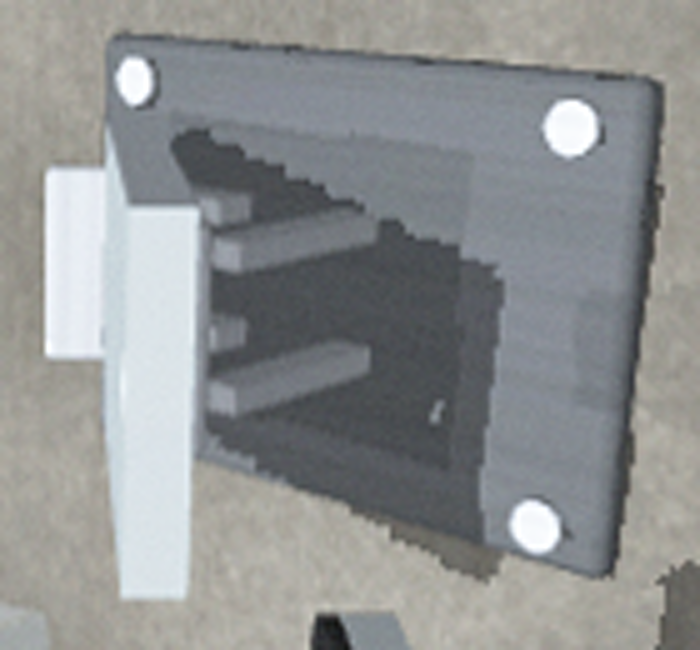

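Call:
{"name": "play_rows", "arguments": {"deltas": [{"x":1,"y":11,"z":-11,"wx":0,"wy":0,"wz":0,"fingers":-0.1},{"x":2,"y":-14,"z":-36,"wx":0,"wy":0,"wz":0,"fingers":-0.1},{"x":2.5,"y":-39,"z":-61,"wx":0,"wy":0,"wz":0,"fingers":-0.1},{"x":3,"y":-54,"z":-76,"wx":0,"wy":0,"wz":0,"fingers":-0.1},{"x":4,"y":-67,"z":-89,"wx":0,"wy":0,"wz":0,"fingers":-0.1},{"x":4,"y":-73.5,"z":-95.5,"wx":0,"wy":0,"wz":0,"fingers":-0.1},{"x":4,"y":-73.5,"z":-95.5,"wx":0,"wy":0,"wz":0,"fingers":-0.1}], "grip_force": 60}}

```text
time: 9.95
tool_pos: [0.6103, -0.0776, 0.0937]
tcp_rot: [-0.644, 1.465, -0.579]
wrist_force: [-0.1, 0.3, -0.2]
width: 0.553
```

```bash
python3 - <<'E'
from h import *
d=snap('wrist','w7');s=d['s'];print(s['time'],s['tool_pos'],s['wrist_force'],s['width'],s['q'].round(2))
M=R.from_rotvec(s['tcp_rot']).as_matrix();print(((np.array([.6078,-.0745,.0935])-s['tool_pos'])@M).round(4),'plate top end in tool frame')
e=snap('scene','s7');crop('s7',240,200,380,310,5)
E
```

```text
9.95 [ 0.61032294 -0.07759463  0.0936517 ] [-0.08880998  0.25112493 -0.23209347] 0.5531358952423256 [ 0.21  0.43  1.91 -0.87  1.15 -0.89]
[-0.0022  0.0024 -0.0024] plate top end in tool frame
```

View pics/w7.png

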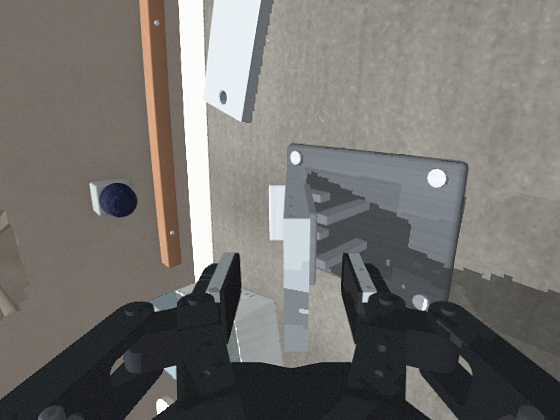

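View pics/s7_c240_200.png

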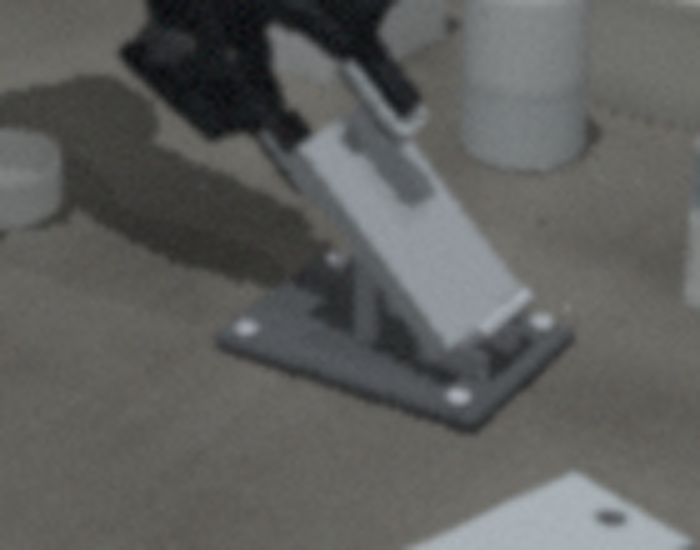

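Call:
{"name": "play_rows", "arguments": {"deltas": [{"x":-2.5,"y":-0.5,"z":-4,"wx":0,"wy":0,"wz":0,"fingers":-0.1},{"x":-2.5,"y":-0.5,"z":-4,"wx":0,"wy":0,"wz":0,"fingers":0.3},{"x":-2.5,"y":-0.5,"z":-4,"wx":0,"wy":0,"wz":0,"fingers":0.6},{"x":-2.5,"y":-0.5,"z":-4,"wx":0,"wy":0,"wz":0,"fingers":1},{"x":-2.5,"y":-0.5,"z":-4,"wx":0,"wy":0,"wz":0,"fingers":1},{"x":-2.5,"y":-0.5,"z":-4,"wx":0,"wy":0,"wz":0,"fingers":1},{"x":-2.5,"y":-0.5,"z":-4,"wx":0,"wy":0,"wz":0,"fingers":1}], "grip_force": 70}}

```text
time: 10.92
tool_pos: [0.6082, -0.0779, 0.0904]
tcp_rot: [-0.645, 1.464, -0.579]
wrist_force: [-1.0, -0.2, 4.6]
width: 0.107
```

```bash
python3 - <<'E'
from h import *
s=monitor.read_state();M=R.from_rotvec(s['tcp_rot']).as_matrix()
M4=R.from_euler('z',2.8,degrees=True).as_matrix()@mk((0,0,-1),(0,1,0))
print(np.degrees(R.from_matrix(M4@M.T).as_rotvec()), M.round(3))
E
```

```text
[44.92669779  2.14251085  0.26501195] [[ 0.032 -0.031  0.999]
 [-0.706  0.707  0.044]
 [-0.707 -0.707  0.001]]
```

Call:
{"name": "play_rows", "arguments": {"deltas": [{"x":0,"y":0,"z":10,"wx":0,"wy":0,"wz":0,"fingers":1},{"x":0,"y":0,"z":40,"wx":0,"wy":0,"wz":0,"fingers":1},{"x":0,"y":0,"z":90,"wx":0,"wy":0,"wz":0,"fingers":1},{"x":0,"y":0,"z":130,"wx":0,"wy":0,"wz":0,"fingers":1},{"x":0,"y":0,"z":130,"wx":0,"wy":0,"wz":0,"fingers":1}], "grip_force": 70}}

```text
time: 11.55
tool_pos: [0.6099, -0.0773, 0.2238]
tcp_rot: [-0.64, 1.458, -0.579]
wrist_force: [-0.9, -0.7, -1.9]
width: 0.101
```

Call:
{"name": "play_rows", "arguments": {"deltas": [{"x":0,"y":0,"z":30,"wx":9,"wy":0.4,"wz":0,"fingers":1},{"x":0,"y":10,"z":60,"wx":18,"wy":0.8,"wz":0.1,"fingers":1},{"x":-10,"y":30,"z":90,"wx":27,"wy":1.2,"wz":0.2,"fingers":1},{"x":-20,"y":70,"z":90,"wx":36,"wy":1.7,"wz":0.2,"fingers":1},{"x":-32,"y":120,"z":90,"wx":45,"wy":2.1,"wz":0.3,"fingers":1},{"x":-45,"y":175,"z":90,"wx":45,"wy":2.1,"wz":0.3,"fingers":1},{"x":-57,"y":230,"z":90,"wx":45,"wy":2.1,"wz":0.3,"fingers":1},{"x":-70,"y":280,"z":90,"wx":45,"wy":2.1,"wz":0.3,"fingers":1},{"x":-79,"y":318,"z":90,"wx":45,"wy":2.1,"wz":0.3,"fingers":1},{"x":-79,"y":318,"z":90,"wx":45,"wy":2.1,"wz":0.3,"fingers":1},{"x":-79,"y":318,"z":90,"wx":45,"wy":2.1,"wz":0.3,"fingers":1}], "grip_force": 70}}

```text
time: 12.92
tool_pos: [0.5282, 0.2398, 0.308]
tcp_rot: [-0.039, 1.573, 0.04]
wrist_force: [0.0, -0.0, -1.3]
width: 0.105
```

```bash
python3 - <<'E'
from h import *
d=snap('wrist','w8');s=d['s'];print(s['time'],s['tool_pos'],s['wrist_force'],s['width'],s['q'].round(2))
print(R.from_rotvec(s['tcp_rot']).as_matrix().round(3))
snap('scene','s8');crop('s8',80,60,280,260,3)
E
```

```text
12.925 [0.52819922 0.23975068 0.30801208] [ 0.01298253 -0.02559238 -1.2953899 ] 0.104931582576639 [ 0.38  0.06  1.74  0.    1.34 -1.24]
[[-0.002 -0.05   0.999]
 [ 0.     0.999  0.05 ]
 [-1.     0.001 -0.002]]
```

View pics/w8.png

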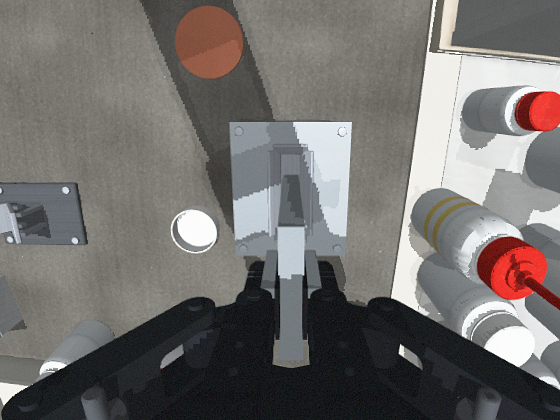

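View pics/s8_c80_60.png

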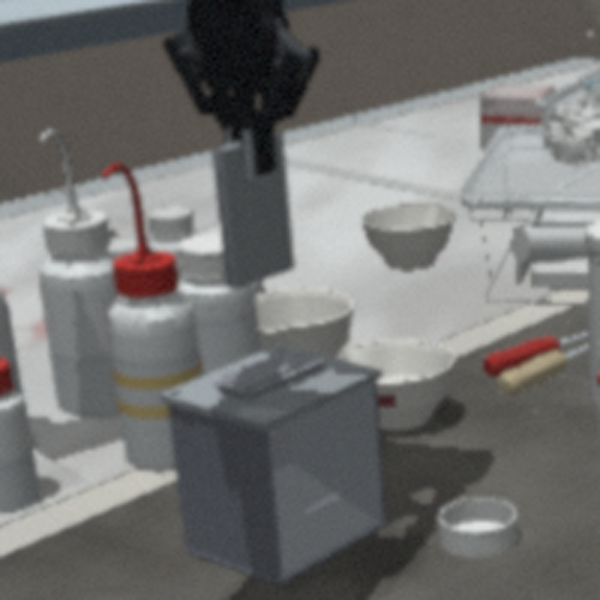

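```bash
python3 -c "
from h import *
crop('w8',220,110,365,370,2.3*1.3)
crop('w8',220,110,365,260,5)"
```

```text
(no output)
```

View pics/w8_c220_110.png

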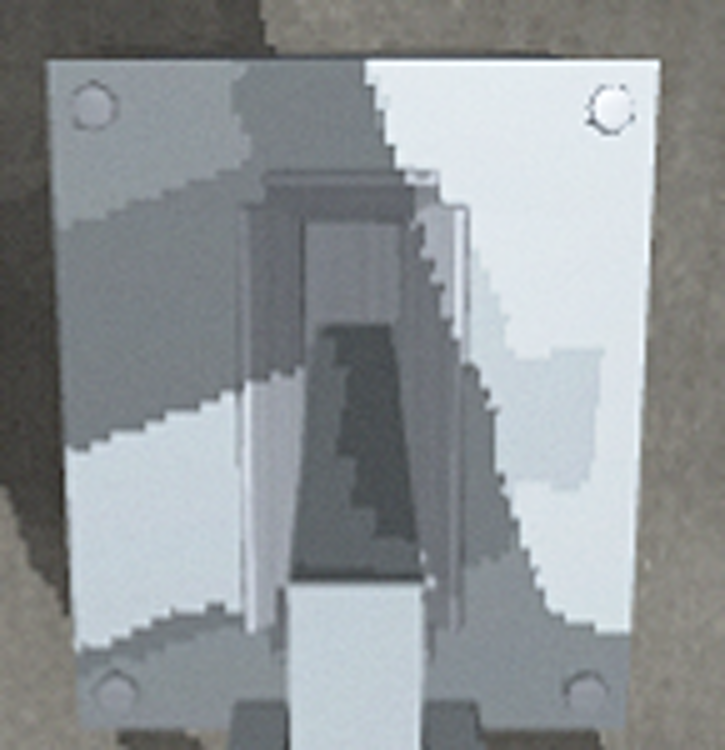

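```bash
python3 - <<'E'
from h import *
d=load('w8')
f=lambda U,V,z:px(d,220+(U+.5)/5-.5,110+(V+.5)/5-.5,z)
for V in(210,400,620):
    l=f(243+(V-210)*7/410,V,.142);r=f(467-(V-205)*4/420,V,.142);print('lip L,R',l[:2].round(4),r[:2].round(4),'mid',((l+r)/2)[:2].round(4),'w',np.linalg.norm(l-r).round(4))
print('slot far end z.132',f(305,218,.132).round(4),f(408,218,.132).round(4))
print('lip far top .142',f(265,172,.142).round(4),f(437,172,.142).round(4))
lid=np.array([f(47,60,.132),f(661,60,.132),f(629,727,.132),f(78,727,.132)]);print(lid.round(4),lid.mean(0))
scr=np.array([f(93,107,.133),f(611,107,.133),f(586,690,.133),f(115,690,.133)]);print('scr',scr.round(4),scr.mean(0))
for z in(.208,.213,.218):
    a,b=f(290,578,z),f(425,578,z);print('plate bot',a.round(4),b.round(4),np.linalg.norm(a-b).round(4))
# plate's edge further up: near fingers
E
```

```text
lip L,R [0.4925 0.219 ] [0.4906 0.2572] mid [0.4916 0.2381] w 0.0382
lip L,R [0.5258 0.2206] [0.5239 0.2591] mid [0.5249 0.2398] w 0.0386
lip L,R [0.5672 0.2226] [0.5652 0.2615] mid [0.5662 0.2421] w 0.039
slot far end z.132 [0.4947 0.2294 0.132 ] [0.4938 0.2475 0.132 ]
lip far top .142 [0.4859 0.2225 0.142 ] [0.4845 0.2516 0.142 ]
[[0.4694 0.1836 0.132 ]
 [0.4641 0.2897 0.132 ]
 [0.5896 0.2961 0.132 ]
 [0.5949 0.1894 0.132 ]] [0.52951338 0.2397086  0.132     ]
scr [[0.477  0.1918 0.133 ]
 [0.4726 0.2816 0.133 ]
 [0.5818 0.2869 0.133 ]
 [0.5863 0.1967 0.133 ]] [0.52941914 0.23924331 0.133     ]
plate bot [0.5351 0.2312 0.208 ] [0.5341 0.25   0.208 ] 0.0189
plate bot [0.5333 0.2313 0.213 ] [0.5324 0.2497 0.213 ] 0.0185
plate bot [0.5315 0.2314 0.218 ] [0.5306 0.2494 0.218 ] 0.018
```

```bash
python3 -c "
from h import *
crop('w8',240,210,350,375,4)"
```

```text
(no output)
```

View pics/w8_c240_210.png

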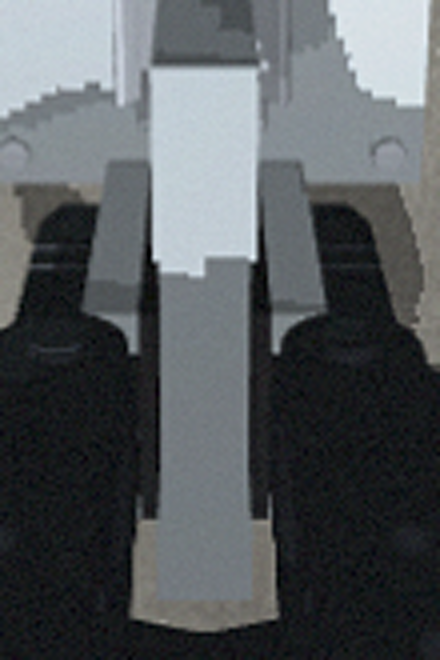

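```bash
python3 - <<'E'
from h import *
d=load('w8')
f=lambda U,V,z:px(d,220+(U+.5)/5-.5,110+(V+.5)/5-.5,z)
for z in(.310,.313,.316):
    a,b=f(290,580,z),f(425,580,z);print('plate top -x',((a+b)/2).round(4),np.linalg.norm(a-b).round(4))
g=lambda U,V,z:px(d,240+(U+.5)/4-.5,210+(V+.5)/4-.5,z)
for z in(.310,.313,.316):
    a,b=g(160,600,z),g(250,600,z);print('plate top +x',((a+b)/2).round(4),np.linalg.norm(a-b).round(4))
for z in(.208,.213,.218):
    a,b=f(320,325,z),f(392,325,z);print('plate bot -x',((a+b)/2).round(4),np.linalg.norm(a-b).round(4),a.round(4),b.round(4))
E
python3 -c "
from h import *
crop('w8',270,150,320,235,8)"
```

```text
plate top -x [0.4986 0.2387 0.31  ] 0.0101
plate top -x [0.4975 0.2386 0.313 ] 0.0099
plate top -x [0.4965 0.2386 0.316 ] 0.0096
plate top +x [0.5604 0.2417 0.31  ] 0.0098
plate top +x [0.5578 0.2415 0.313 ] 0.0095
plate top +x [0.5551 0.2414 0.316 ] 0.0093
plate bot -x [0.4988 0.2386 0.208 ] 0.0096 [0.499  0.2338 0.208 ] [0.4986 0.2434 0.208 ]
plate bot -x [0.4978 0.2385 0.213 ] 0.0094 [0.4981 0.2338 0.213 ] [0.4976 0.2432 0.213 ]
plate bot -x [0.4969 0.2385 0.218 ] 0.0092 [0.4971 0.2339 0.218 ] [0.4966 0.2431 0.218 ]
```

View pics/w8_c270_150.png

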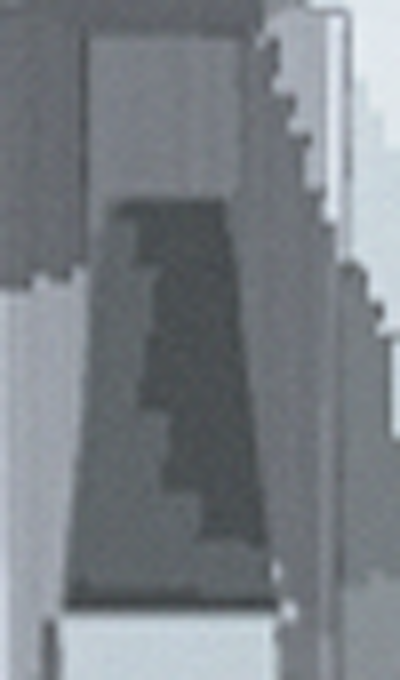

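Call:
{"name": "play_rows", "arguments": {"deltas": [{"x":1.2,"y":0,"z":-30,"wx":0,"wy":0,"wz":0,"fingers":1},{"x":1.2,"y":0,"z":-60,"wx":0,"wy":0,"wz":0,"fingers":1},{"x":1.2,"y":0,"z":-68,"wx":0,"wy":0,"wz":0,"fingers":1},{"x":1.2,"y":0,"z":-76,"wx":0,"wy":0,"wz":0,"fingers":1},{"x":1.2,"y":0,"z":-76,"wx":0,"wy":0,"wz":0,"fingers":1}], "grip_force": 70}}

```text
time: 13.65
tool_pos: [0.5304, 0.2399, 0.2341]
tcp_rot: [-0.037, 1.57, 0.04]
wrist_force: [0.2, -0.2, -0.7]
width: 0.104
```

```bash
python3 - <<'E'
from h import *
d=snap('wrist','w9');s=d['s'];print(s['time'],s['tool_pos'],s['wrist_force'],s['width'])
print(R.from_rotvec(s['tcp_rot']).as_matrix().round(3))
crop('w9',220,80,365,240,5)
snap('scene','s9');crop('s9',100,80,250,260,4)
E
```

```text
13.65 [0.53038594 0.23994399 0.23414453] [ 0.21003721 -0.21690214 -0.67573646] 0.10420724605761938
[[ 0.001 -0.049  0.999]
 [ 0.002  0.999  0.049]
 [-1.     0.002  0.001]]
```

View pics/w9.png

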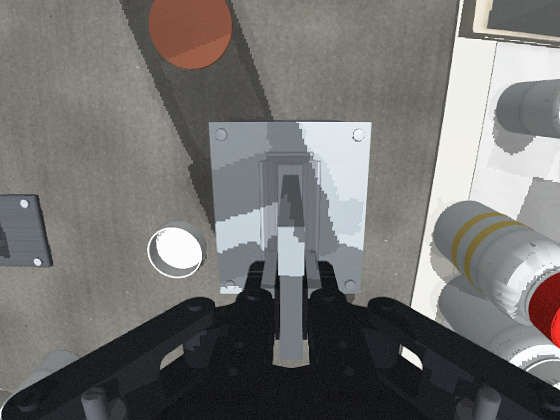

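View pics/s9_c100_80.png

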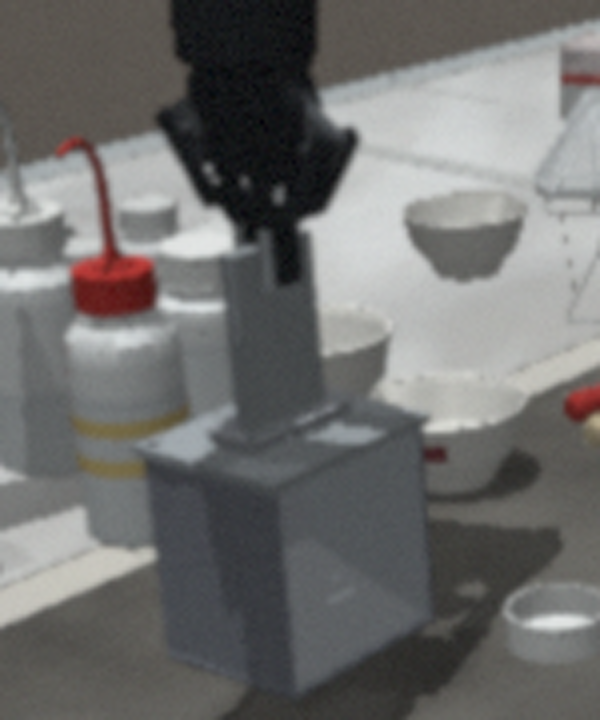

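Call:
{"name": "play_rows", "arguments": {"deltas": [{"x":-1,"y":0,"z":-5,"wx":0,"wy":0,"wz":0,"fingers":1},{"x":-1,"y":0,"z":-10,"wx":0,"wy":0,"wz":0,"fingers":1},{"x":-1,"y":0,"z":-15,"wx":0,"wy":0,"wz":0,"fingers":1},{"x":-1,"y":0,"z":-20,"wx":0,"wy":0,"wz":0,"fingers":1},{"x":-1,"y":0,"z":-25,"wx":0,"wy":0,"wz":0,"fingers":1}], "grip_force": 70}}

```text
time: 14.38
tool_pos: [0.5289, 0.2401, 0.2083]
tcp_rot: [-0.038, 1.57, 0.04]
wrist_force: [-1.1, -0.4, -1.4]
width: 0.103
```

Call:
{"name": "play_rows", "arguments": {"deltas": [{"x":0,"y":0,"z":-10,"wx":0,"wy":0,"wz":0,"fingers":1},{"x":0,"y":0,"z":-20,"wx":0,"wy":0,"wz":0,"fingers":1},{"x":0,"y":0,"z":-30,"wx":0,"wy":0,"wz":0,"fingers":1},{"x":0,"y":0,"z":-35,"wx":0,"wy":0,"wz":0,"fingers":1},{"x":0,"y":0,"z":-35,"wx":0,"wy":0,"wz":0,"fingers":1}], "grip_force": 70}}

```text
time: 15.0
tool_pos: [0.5287, 0.24, 0.1731]
tcp_rot: [-0.038, 1.571, 0.04]
wrist_force: [0.8, 0.2, -1.3]
width: 0.104
```

```bash
python3 - <<'E'
from h import *
d=snap('wrist','w10');print(d['s']['tool_pos'],d['s']['wrist_force'])
snap('scene','s10');crop('s10',100,80,250,260,4)
E
```

```text
[0.52869897 0.24002125 0.17308608] [ 0.75470731  0.20341061 -1.30502365]
```

View pics/s10_c100_80.png

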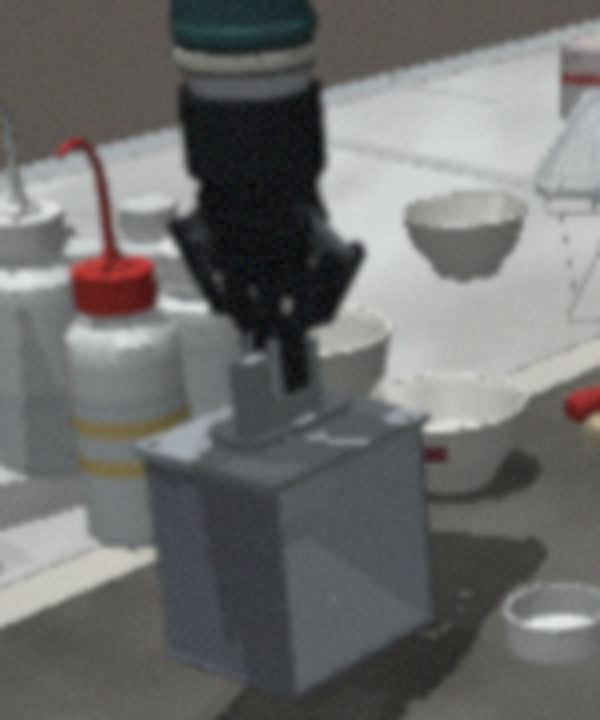

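View pics/w10.png

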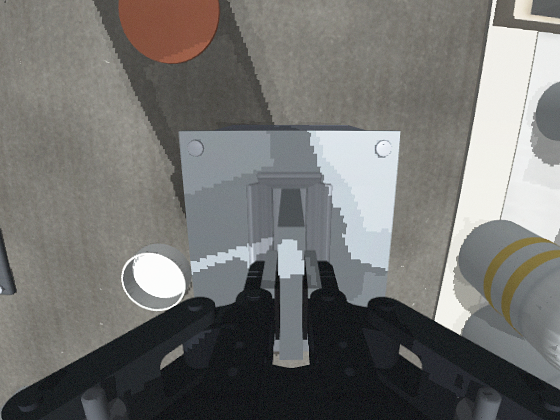

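Call:
{"name": "play_rows", "arguments": {"deltas": [{"x":0,"y":0,"z":0,"wx":0,"wy":0,"wz":0,"fingers":0.2},{"x":0,"y":0,"z":0,"wx":0,"wy":0,"wz":0,"fingers":0.2},{"x":0,"y":0,"z":0,"wx":0,"wy":0,"wz":0,"fingers":0.2},{"x":0,"y":0,"z":0,"wx":0,"wy":0,"wz":0,"fingers":0.2},{"x":0,"y":0,"z":30,"wx":0,"wy":0,"wz":0,"fingers":0.2},{"x":0,"y":0,"z":80,"wx":0,"wy":0,"wz":0,"fingers":0.2},{"x":0,"y":0,"z":120,"wx":0,"wy":0,"wz":0,"fingers":0.2},{"x":0,"y":0,"z":120,"wx":0,"wy":0,"wz":0,"fingers":0.2}], "grip_force": 70}}

```text
time: 16.1
tool_pos: [0.5314, 0.2411, 0.2989]
tcp_rot: [-0.035, 1.562, 0.043]
wrist_force: [0.1, 0.3, 0.5]
width: 0.402
```

```bash
python3 - <<'E'
from h import *
d=snap('wrist','w11');print(d['s']['time'],d['s']['tool_pos'],d['s']['wrist_force'])
snap('scene','s11');crop('s11',100,130,250,260,5);snap('top','t11')
E
```

```text
16.1 [0.53135042 0.24110294 0.29894289] [0.08592637 0.27804823 0.50371963]
```

View pics/s11_c100_130.png

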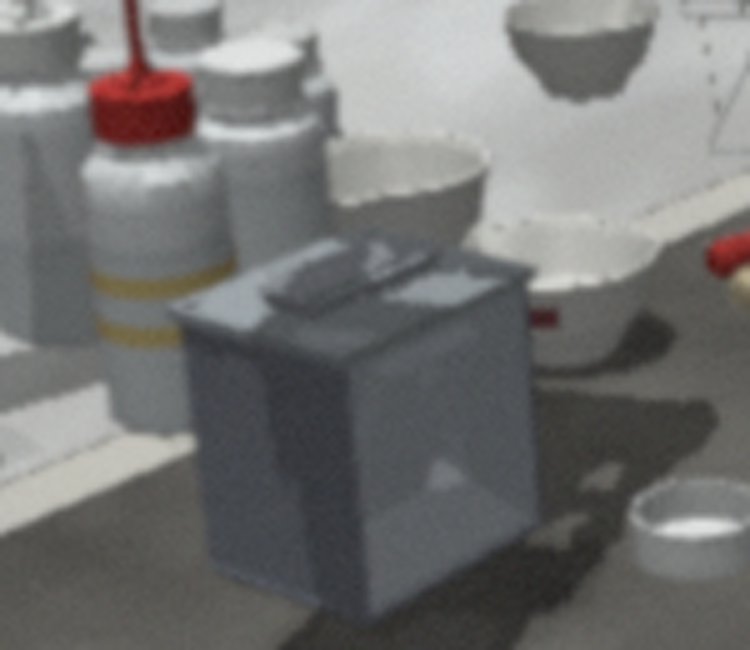

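View pics/w11.png

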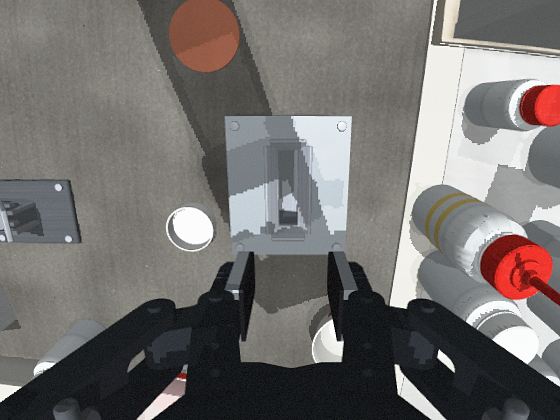

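View pics/t11.png

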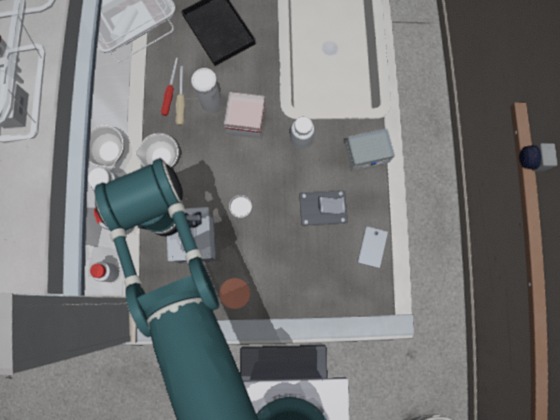

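Call:
{"name": "play_rows", "arguments": {"deltas": [{"x":0,"y":0,"z":20,"wx":0,"wy":0,"wz":0,"fingers":0.2},{"x":0,"y":0,"z":20,"wx":0,"wy":0,"wz":0,"fingers":0.2},{"x":0,"y":0,"z":20,"wx":0,"wy":0,"wz":0,"fingers":0.2},{"x":0,"y":0,"z":20,"wx":0,"wy":0,"wz":0,"fingers":0.2},{"x":0,"y":0,"z":20,"wx":0,"wy":0,"wz":0,"fingers":0.2},{"x":0,"y":0,"z":20,"wx":0,"wy":0,"wz":0,"fingers":0.2}]}}

```text
time: 17.0
tool_pos: [0.5289, 0.2401, 0.3135]
tcp_rot: [-0.038, 1.571, 0.04]
wrist_force: [0.1, 0.3, -0.3]
width: 0.399
```

```bash
python3 - <<'E'
from h import *
d=snap('wrist','w12');crop('w12',220,110,360,250,5)
C=cloud(load('w12'))
q=C[(abs(C[...,0]-.529)<.036)&(abs(C[...,1]-.24)<.02)]
print('in slot: maxz',q[:,2].max(),'below lid',np.percentile(q[q[:,2]<.12][:,2],[5,50,95]))
e=snap('top','t12');a=load('top0');b=load('t12')
for n,(u,v) in dict(cup=(240,207),dish=(235,293),bottle=(302,130)).items():
    i=a['frame'][v-22:v+23,u-22:u+23].astype(int);j=b['frame'][v-22:v+23,u-22:u+23].astype(int);r=cv2.phaseCorrelate(i.mean(2),j.mean(2));print(n,r)
E
```

```text
in slot: maxz 0.3904665170940269 below lid [0.02105316 0.03669689 0.05514774]
cup ((0.575562373026429, 0.4847571605187575), 0.8716234360076449)
dish ((1.1601834807891258, 0.6940395244491455), 0.379745247437141)
bottle ((0.4906201154523231, 0.5066740659308024), 0.9815446137131093)
```

View pics/w12_c220_110.png

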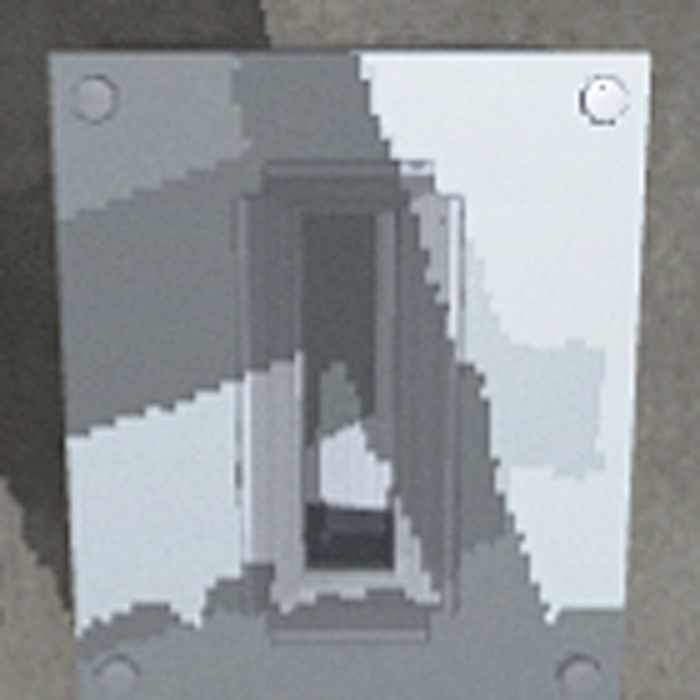

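```bash
python3 -c "
from workcell import finish_job
print(finish_job())"
```

```text
the job is handed in; nothing more can be done
None
```

I moved the plate nearest the robot into the 45-degree rest, let go, and gripped it again across its thickness by the free top end. I then posted it upright through the slot and handed the job in at about 17 s of the 53 s allowed. No verdict was reported.

**In the rest:** after I let go, the plate measured 45.0° tilt. Its middle was at (0.609, -0.110, 0.058) m, within about 1 mm of where a seated plate should be.

**Through the slot:** the plate passed through without any noticeable contact force. Afterwards the slot was clear, and the depth readings seen through it were 21–55 mm high. I took these to be the plate lying on the sloping floor, but I could not measure its full pose inside the box.

**Other objects:** the top picture matched the start to within about 1 pixel (roughly 3 mm) for the cup, dish and bottle. The dish match was weak because the arm's shadow crossed it, though it sits in the same spot by eye. The arm stood clear above the box with near-zero wrist force.

**Disagreements along the way:**
- My first estimate of the rest's position, from its base outline, was about 5 mm off in y from its corner. I used the corner.
- One plane fit of the held plate gave a false 13° tilt. A row-by-row check of the depth showed it was flat in the jaws.

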